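# Tighten the centrifuge rotor with its key and close the lid gently

## Task

Get the small bench centrifuge ready to spin: take the red T-handled key out of its holder, tighten the rotor nut with it clockwise as far as it will go, and put the key back upright, fully down in its holder. Then lower the centrifuge's lid gently all the way down onto its seat; it falls if let go half-way, so never let it drop. Leave the glassware and the other things around standing where they are.

Things in the scene. Friction and masses are not known exactly. Their poses are not given: they have to be found in the camera images.
- centrifuge: small bench centrifuge, ivory, fixed, 240 deep (x) x 225 wide (y), deck 125 high, sloping dark control panel low at its front. Origin: under the housing's centre, on the bench; x to the rear (to the hinge), y to its left seen from the front, z up. In the deck a round open bowl (140 across) holds the silver rotor with tubes, rotor axis at x = -10 mm
- lid (a joint): angle of the grey lid (205 wide, 168 long, 18 thick, lying on the outer side of the hinge axis) in rad: 0 = closed on its seat, 1.57 = upright, 1.9 = fully open. It starts near upright. The hinge holds the lid where it is above about 1.2 rad; below that it (320 g) falls by its own weight unless held
- lid_hinge (a point): middle of the hinge axis of the lid at the rear of the deck, 128 mm above the bench; the axis runs along the centrifuge's y
- lid_handle (a point): centre of the blue grip tab on the lid's free edge; moves with the lid, 194 mm out from the hinge axis and 9 mm to its outer side. Tab 40 wide (along the hinge axis), 18 thick, standing 44 mm out from the lid's edge; this point is 26 mm out from that edge. Site x points from tab to hinge, y along the hinge axis, z out of the lid's outer face. Closed, it stands clear before the housing, 137 mm high
- rotor_nut (a joint): angle of the rotor nut in rad, growing clockwise seen from above; 1.5 = fully tight, a hard stop. It starts loose, somewhere between 0.3 and 0.8, and turns with light friction (0.06 Nm)
- nut_socket (a point): centre of the mouth of the square socket in the round brass rotor nut (59 across), which sits flush in the rotor's hub in the middle of the bowl, 118 mm above the bench. The socket is 21 x 21 mm and 20 deep, its sides along this point's x and y axes, which turn with the nut
- nut_floor (a point): centre of the socket's floor, 98 mm above the bench: the key's foot stands here when the key is fully in
- key_grip (a point): centre of the red grip bar of the loose T-handled key, 118 mm above the key's foot. Bar 90 long (key's y), 20 wide (key's x), 24 high; below it a round steel shank 17 across and, over the lowest 30 mm, a square bit of 18 mm (14 at its tapered nose), sides along the key's x and y. Key 130 tall, 240 g; z up along the shank
- key_tip (a point): centre of the key's foot (the bottom of the square bit)
- key_stand: black holder block for the key, fixed to the bench, 80 x 80 x 65 high on a 100 x 100 foot; a square hole of 22 mm, 50 deep, goes down its middle, sides along the block's x and y axes. Origin: under its centre, on the bench. The key stands upright in it at the start, its bar along the block's y axis
- stand_floor (a point): centre of the floor of the holder's hole, 15 mm above the bench: the key's foot stands here when the key is home
- tube_rack: wooden test-tube rack fixed to the bench, 170 (x) x 75 (y), tubes and stoppers up to 130 high; origin under its centre
- flask: conical glass flask, 84 across, 135 high, loose; origin under its centre
- amber_bottle: amber reagent bottle with glass stopper, 72 across, 165 high, loose; origin under its centre
- beaker: empty glass beaker, 72 across, 95 high, loose; origin under its centre
- mortar: white porcelain bowl, 100 across, 52 high, loose; origin under its centre
- jar: white plastic jar with black lid, 84 across, 120 high, loose; origin under its centre
- cylinder: glass measuring cylinder on a blue foot 54 across, 190 high, loose; origin under its centre
Not all that is in view belongs to the job. There is more than one size of the part that bears key_grip; the job needs the smaller.

How it is judged:
On the way, in this order (a step that is already met when the one before it is completed fails the run):
1. the rotor nut is turned fully tight with the key standing in its socket (value of joint rotor_nut above 1.42 rad and distance between key_tip and nut_floor below 0.012 m), for 0.1 s.
2. the key is back in its holder, upright and fully down (distance between key_tip and stand_floor below 0.012 m and angle between key_tip's own z axis and vertical below 0.15 rad), for 0.2 s.
3. the lid is down on its seat (value of joint lid below 0.03 rad), for 0.2 s.
At the end, for the whole second after the job is handed in: The lid is closed on its seat (within 0.03 rad), the rotor nut is still tight (at least 1.42 of 1.5 rad), and the key stands in its holder, its foot within 12 mm of the hole's floor and upright within 0.15 rad (all of step 2 and value of joint lid below 0.03 rad and value of joint rotor_nut above 1.42 rad); the robot touches nothing.
It fails at once if the lid drops or slams: near its seat (below 0.25 rad) it falls faster than 2 rad/s (about 0.4 m/s at the tab) (value of joint lid below 0.25 rad and velocity of joint lid below -2 rad/s).
It fails at once if a loose bystander (flask, amber bottle, beaker, porcelain bowl, jar or measuring cylinder) is moved by more than 20 mm (distance of any of flask, amber_bottle, beaker, mortar, jar, cylinder from where it was at the start of the episode above 0.02 m).
It also fails if it takes over 72 s, if anything falls off the work surface, if the arm or the gripper's body presses on something with over 40 N, if the wrist force passes 120 N, or if a joint passes its speed limit or range.

## Robot

A 6-joint arm with a two-finger parallel gripper is mounted at the origin on the work surface. World frame = base frame: x ahead of the robot, y to its left, z up, the work surface at z = 0. Lengths are in m, angles in rad, forces in N, time in s.
With the tool pointing down it reaches from about 0.325 to 0.9 m from the base axis. Payload 6.1 kg.
Tool frame: the origin (TCP) lies midway between the tips of the shut fingers; the grasp point (between the pads) lies 19 mm behind it; z points along the fingers, y is the line along which they close (so a half turn about z gives the same grasp; the last joint's range is limited). The gripper opens to 87 mm and grips with 3 to 60 N. Pads are 19 mm wide; open, the fingers measure 117 mm over their backs; the gripper's body (75 mm by 190 mm) begins 51 mm behind the grasp point.
Start: joints at [-1.364, 0.22, 1.526, -0, 1.395, -0.126], TCP at [0.204, -0.591, 0.191] pointing down, gripper open.
Joint ranges: [-2.98, 2.98], [-0.91, 2.08], [0.09, 2.57], [-1.24, 4.39], [0.2, 2.65], [-2.68, 2.68]. Speed limits (rad/s): [2.57, 2.57, 3.01, 3.14, 3.14, 3.14].

## Interface

Orientations are given as [roll, pitch, yaw] about the fixed x, y, z axes, in that order (R = Rz(yaw) Ry(pitch) Rx(roll)).
In Python, from rig import r, imaging, outline_of, place_of gives the robot as it stands.
- The arm moves only by the shell command python3 -m creep 'ROWS'. ROWS is a JSON object of lists of equal length, an entry for each row: "linear": the shift along the tool's x, y, z in cm, a list of three; "angular": the turn, a rotation vector about the tool's x, y, z in degrees, a list of three; "fingers": the opening in per cent of the stroke, from 0 (shut) to 100 (fully open). A call has 1 to 5 rows; each row shifts and turns the commanded pose from where the row before left it, along the tool's axes as they then stand; what a row does not reach is not made up. A row lasts 1/12 s, in which the tool goes at most 41.7 mm and 7.16 degrees, less where a joint would pass 70% of its speed; a pose out of reach is approached as far as the arm can. A call is refused whole if a number of a shift passes 4.17 or a number of a turn 7.16, either way. A call with a gripper value outside its range is refused whole. The fingers move at their own pace and stop on an object; the grip force is fixed at half the most. Time passes only in rows, so rows that do not move let the fingers close. It gives the time, the measured TCP pose, the force, the opening and the grip force at its end, in the units of the state.
- r.read_state(): the state, without advancing time (a new reading comes with each control period).
- imaging.camera(name): name is "scene" or "top"; returns (picture, depth): 480x640x3 uint8, red, green, blue; 480x640 float32, m along the optical axis (not along the pixel's ray), 0 where there is no reading.
- imaging.calibration(name): a dict with "vfov" (degrees; the focal length in pixels is half the picture's height over the tangent of half this angle, whatever the lens; pixels are square), "cx", "cy" (the principal point, pixels), "k1" (the pictures are not rectified: a ray, as slopes to the right and down, at radius r is drawn at 1 + k1 r^2 times it, then the intrinsics apply), "position" and "orientation" of the camera in the world. Camera axes: x right, y up, looking along -z (the intrinsics and any distortion apply to the point x, -y, -z); pixel columns grow to the right and rows downward; lengths in m; the calibration is good to about 2 mm. A picture is of the moment at which its call begins. calibration takes no time and is no camera call.
- r.sign_off(): hands the job in; it is judged then, once.
Trained networks look in the newest picture that a camera, given by its name, has taken for a name from the list of things; names that differ only in an ending like _2 or _b are one class to them, and where a whole thing is asked for, a point or a joint stands for the part that bears it (a point fixed in the world has none). Each returns a list of dicts, best first, with "score" (0 to 1); they miss things now and then, are a little off and sometimes report something else, mostly with a low value. They report only what shows in the picture. A call takes as long as a camera call. They do not tell look-alikes from the thing itself.
- outline_of(camera, label): "pixels" (480x640 bool, what is visible of it).
- place_of(camera, label): "position" ([x, y, z] in m, in world coordinates, good to about 4 mm: a listed point, or the origin of a listed thing).
The state is a dict: "clock": time; "joint_pos": joint angles; "dq": joint speeds; "effort": joint torques, N m; "tool_pos": TCP position; "tool_rot": TCP orientation; "ft_force": force on the tool from outside, world axes, zero at the start; "moment": the same for the moment, N m; "finger_gap": opening from 0.0 (shut) to 1.0 (fully open); "finger_force": force on a finger pad.
Only numpy, scipy, OpenCV 4.12 (cv2) and the standard library are available. Lean on these libraries where they do the work, as an engineer would, in place of code of your own. Each camera call takes 0.05 s, during which the arm holds its last target. There are 200 camera calls.

## Working session

There is one attempt and no reset: what is moved stays moved. The work goes in short steps, Python scripts to look and compute and a shell command to move; the robot and the scene stay as the last step left them, time stands still between calls to the robot, and variables do not carry over. Pictures are saved under pics/ and viewed, at most 10 in all, crops included, and the job is handed in when it is done.

```bash
ls; mkdir -p pics; cat > h.py <<'E'
import numpy as np, cv2
from rig import r, imaging, outline_of, place_of
from scipy.spatial.transform import Rotation as R
def cam(n):
    c=imaging.calibration(n); f=240/np.tan(np.radians(c['vfov'])/2)
    o=c['orientation']; o=np.array(o)
    M=o if o.shape==(3,3) else R.from_euler('xyz',o).as_matrix()
    return c,f,M,np.array(c['position'])
def world(n,uv,d):
    c,f,M,p=cam(n); uv=np.atleast_2d(uv).astype(float)
    K=np.array([[f,0,c['cx']],[0,f,c['cy']],[0,0,1]])
    s=cv2.undistortPoints(uv[:,None],K,np.array([c['k1'],0,0,0,0.]))[:,0]
    d=np.atleast_1d(d)
    return p+(np.c_[s[:,0],-s[:,1],-np.ones(len(s))]*d[:,None])@M.T
def project(n,X):
    c,f,M,p=cam(n); q=(np.atleast_2d(X)-p)@M; s=np.c_[q[:,0],-q[:,1]]/-q[:,2:]
    s=s*(1+c['k1']*(s**2).sum(1,keepdims=True)); return s*f+[c['cx'],c['cy']]
def cloud(n,mask,depth):
    v,u=np.nonzero(mask&(depth>0)); return world(n,np.c_[u,v],depth[v,u])
E
python3 - <<'E'
from h import *
for n in('scene','top'):
    p,d=imaging.camera(n); cv2.imwrite(f'pics/{n}0.png',p[:,:,::-1]); print(imaging.calibration(n))
    for l in ['centrifuge','lid_handle','lid_hinge','nut_socket','key_grip','key_tip','key_stand','stand_floor','tube_rack','flask','amber_bottle','beaker','mortar','jar','cylinder']:
        q=place_of(n,l); print(n,l,[(round(x['score'],2),np.round(x['position'],3).tolist(),project(n,x['position'])[0].astype(int).tolist()) for x in q[:3]])
print(r.read_state())
E
```

```text
pics
{'vfov': 42.09092162675173, 'cx': 321.2990725236868, 'cy': 226.4730776569716, 'k1': -0.09418614733946765, 'position': array([ 0.64372781, -0.91307014,  1.24578332]), 'orientation': array([ 0.68020707, -0.00153386,  0.21409495])}
scene centrifuge [(0.64, [0.542, -0.051, -0.001], [354, 272])]
scene lid_handle [(0.83, [0.639, -0.067, 0.32], [408, 195])]
scene lid_hinge [(0.61, [0.616, -0.066, 0.126], [388, 251]), (0.56, [0.676, -0.315, 0.0], [394, 381])]
scene nut_socket [(0.63, [0.533, -0.046, 0.118], [353, 240]), (0.29, [0.541, -0.491, -0.001], [314, 448])]
scene key_grip [(0.75, [0.202, -0.372, 0.156], [162, 326]), (0.67, [0.485, -0.345, 0.132], [302, 348]), (0.37, [0.638, -0.065, 0.32], [407, 194])]
scene key_tip [(0.87, [0.203, -0.371, 0.001], [176, 361]), (0.77, [0.485, -0.343, 0.016], [304, 373]), (0.17, [0.541, -0.051, -0.0], [354, 272])]
scene key_stand [(0.94, [0.487, -0.346, 0.003], [305, 377]), (0.51, [0.32, 0.266, 0.004], [296, 166]), (0.46, [0.665, 0.341, -0.001], [423, 167])]
scene stand_floor [(0.72, [0.491, -0.346, 0.018], [306, 374]), (0.16, [0.557, 0.509, 0.004],
[... 2080 characters left out ...]
clock': 1.6, 'joint_pos': array([-1.36410749e+00,  2.20375129e-01,  1.52651278e+00,  3.21332694e-06,
        1.39468866e+00, -1.26108631e-01]), 'dq': array([-2.54810512e-04, -9.03626346e-05,  5.65531365e-04,  7.21425832e-05,
       -1.24399483e-03, -6.30536361e-04]), 'effort': array([-1.02665839e-03, -4.94551706e+01, -3.87700975e+01,  7.00215739e-02,
        4.68937063e-02, -3.50715220e-05]), 'tool_pos': array([ 0.20417114, -0.59070332,  0.19084629]), 'tool_rot': array([ 3.14157629e+00, -1.11482004e-06,  3.32796903e-01]), 'ft_force': array([-0.64027381,  0.04570161, -0.78608388]), 'moment': array([-0.06196984, -0.05992232, -0.0204765 ]), 'finger_force': 0.0, 'finger_gap': 0.9995089397579398}
```

View pics/scene0.png

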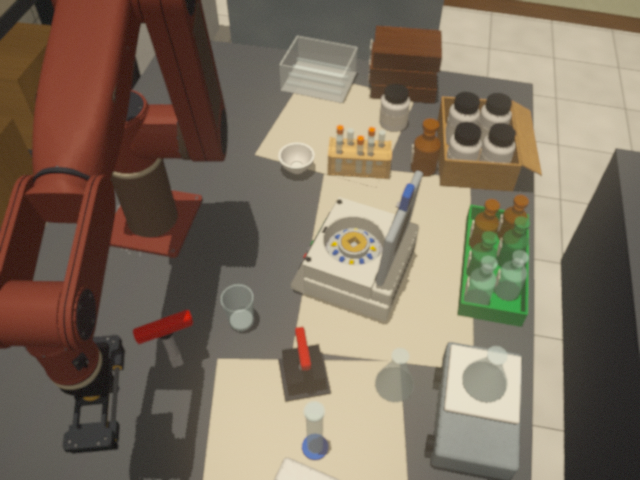

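```bash
python3 - <<'E'
import cv2,numpy as np
a=cv2.imread('pics/scene0.png')
f=lambda i,s:cv2.resize(i,s,interpolation=cv2.INTER_CUBIC)
A=f(a[290:400,130:350],(800,400)); B=f(a[190:290,310:440],(400,200))
t=cv2.imread('pics/top0.png'); C=f(t[190:260,400:500],(400,200))
cv2.imwrite('pics/crop1.png',np.vstack([A,np.hstack([B,C])]))
E
```

```text
(no output)
```

View pics/crop1.png

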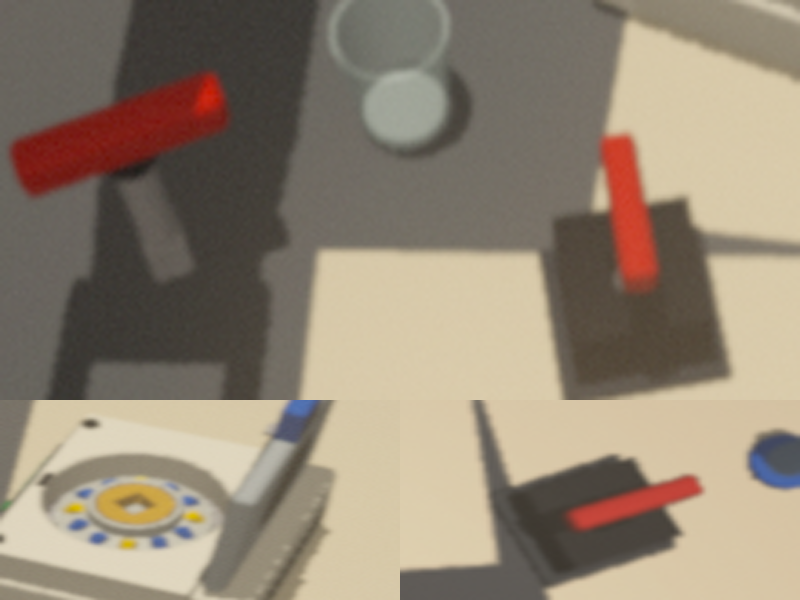

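The two things that could be the key are the large red T free-standing at (162,326) and the red T in the black holder at (302,348). The crop shows the second one is smaller and sits in the holder, and its grip height of 0.132 fits 15+118 mm, so I choose that one. The nut's socket shows at about (353,240) and the blue lid tab at (408,195). Next I measure the yaws.

```bash
cat > m.py <<'E'
from h import *
def rect(P):
    (c,s,a)=cv2.minAreaRect((P[:,:2]*1000).astype(np.float32)); return np.round(c,1),np.round(s,1),round(a,1)
if __name__=='__main__':
  for n in('scene','top'):
    p,d=imaging.camera(n)
    H,W=d.shape; v,u=np.mgrid[:H,:W]; P=world(n,np.c_[u.ravel(),v.ravel()],d.ravel()).reshape(H,W,3); np.save(f'P_{n}.npy',P); np.save(f'I_{n}.npy',p)
    x,y,z=np.moveaxis(P,2,0); I=p.astype(int); red=(I[...,0]>120)&(I[...,1]<90)
    k=red&(np.hypot(x-.485,y+.345)<.07)&(z>.1); Q=P[k]; print(n,'bar',k.sum(),rect(Q),np.median(Q[:,2]))
    s=(np.hypot(x-.485,y+.345)<.075)&(z>.055)&(z<.075)&~red&(I.sum(2)<250); print('standtop',s.sum(),rect(P[s]),np.median(z[s]))
    dk=(np.hypot(x-.53,y+.05)<.2)&(z>.119)&(z<.131)&(I[...,2]>130); 
    dk=cv2.morphologyEx(dk.astype(np.uint8),cv2.MORPH_OPEN,np.ones((3,3)))>0
    print('deck',dk.sum(),rect(P[dk]),np.median(z[dk]))
    br=(np.hypot(x-.532,y+.048)<.05)&(I[...,0]-I[...,2]>60)
    br=cv2.morphologyEx(br.astype(np.uint8),cv2.MORPH_OPEN,np.ones((3,3)))>0
    print('brass',br.sum(),rect(P[br]),np.median(z[br]))
    hb=(np.hypot(x-.64,y+.066)<.05)&(z>.26)&(I[...,2]-I[...,0]>40); print('tab',hb.sum(),np.round(P[hb].mean(0),3),rect(P[hb]))
    if n=='scene':
        c=p[215:265,320:388,::-1]; cv2.imwrite('pics/nut.png',cv2.resize(c,(780,574),interpolation=cv2.INTER_CUBIC))
E
python3 m.py
```

```text
scene bar 390 (array([ 484.3, -345.8]), array([20.1, 87.5]), 22.2) 0.14350659502671803
standtop 1082 (array([ 483.3, -344.3]), array([79.5, 84. ]), 23.0) 0.06446510282855922
deck 2590 (array([532. , -47.1]), array([221.4, 163.3]), 79.5) 0.12447985330575251
brass 455 (array([531.1, -47.9]), array([71.3, 84.1]), 51.5) 0.11641034431842234
tab 110 [ 0.637 -0.071  0.338] (array([636.5, -69.5]), array([37.7, 15.2]), 81.4)
top bar 244 (array([ 482.9, -342.3]), array([19.3, 86.9]), 21.4) 0.14475792187497438
standtop 673 (array([ 483.1, -341.8]), array([80.2, 78. ]), 23.8) 0.06500517743259393
deck 2846 (array([534. , -46.8]), array([215.8, 165.6]), 79.0) 0.12533957399838624
brass 407 (array([531.8, -47.4]), array([73.4, 75.1]), 48.5) 0.1176757797266188
tab 116 [ 0.635 -0.066  0.339] (array([635.7, -66. ]), array([35.6, 15.4]), 77.4)
```

View pics/nut.png

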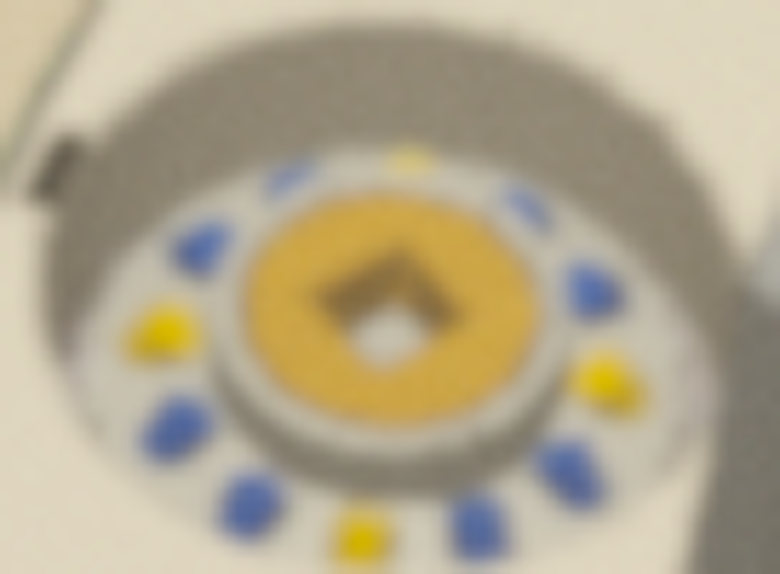

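The crop shows the brass nut with its socket: corners near (315,300), (400,250) and (463,318), with the fourth hidden around (380,370). I project these and the brass rim onto z=0.118.

```bash
cat >> h.py <<'E'
def onplane(n,uv,z):
    a=world(n,uv,np.ones(len(uv))); p=cam(n)[3]; return p+(a-p)*((z-p[2])/(a[:,2]-p[2]))[:,None]
E
python3 - <<'E'
from h import *
c=np.array([[315,300],[400,250],[463,318]])
uv=np.c_[320+(c[:,0]+.5)*68/780-.5,215+(c[:,1]+.5)*50/574-.5]
X=onplane('scene',uv,.118); print(np.round(X[:,:2]*1000,1))
for a,b in((0,1),(1,2)):
    d=X[b]-X[a]; print(np.linalg.norm(d)*1000,np.degrees(np.arctan2(d[1],d[0])))
print('centre',(X[0]+X[2])/2)
for n in('scene','top'):
    I=np.load(f'I_{n}.npy').astype(int); cc=project(n,[.532,-.048,.118])[0]
    m=((I[...,0]-I[...,2])>70).astype(np.uint8)
    v,u=np.mgrid[:480,:640]; m[np.hypot(u-cc[0],v-cc[1])>(18 if n=='scene' else 18)]=0
    l,lab,st,_=cv2.connectedComponentsWithStats(m); k=1+np.argmax(st[1:,4]); m=(lab==k).astype(np.uint8)
    cs,_=cv2.findContours(m,cv2.RETR_EXTERNAL,cv2.CHAIN_APPROX_NONE); q=max(cs,key=len)[:,0].astype(float)
    Y=onplane(n,q,.118)[:,:2]*1000; (cx,cy),rad=cv2.minEnclosingCircle(Y.astype(np.float32))
    A=np.c_[2*Y,np.ones(len(Y))]; s=np.linalg.lstsq(A,(Y**2).sum(1),rcond=None)[0]
    print(n,st[k],'fit',s[:2],np.sqrt(s[2]+s[0]**2+s[1]**2))
    # bar via plane z=.145 contour
    m=((I[...,0]>120)&(I[...,1]<90)).astype(np.uint8); cc=project(n,[.484,-.344,.145])[0]; m[np.hypot(u-cc[0],v-cc[1])>35]=0
E
```

```text
[[517.8 -49.4]
 [532.1 -33.3]
 [547.4 -47.5]]
21.48004543473107 48.3607688944633
20.90465203554876 -42.827665570858656
centre [ 0.5326025 -0.048461   0.118    ]
scene [341 232  26  20 358] fit [532.7328536  -48.15017742] 27.756506887191797
top [328 198  23  22 324] fit [533.44892329 -46.94099226] 27.591111219188353
```

Two choices before moving. The nut turn starts near 0.55 rad, and the gripper body would come within a few millimetres of the upright lid. So I first push the lid further open, which its friction hinge allows.

```bash
cat > go.py <<'E'
import sys
from h import *
# go.py x y z [yaw_deg] [tilt_deg about tool y]: delta in tool axes (cm) and rotvec (deg)
a=[float(v) for v in sys.argv[1:]]; s=r.read_state(); p=np.array(s['tool_pos']); T=R.from_euler('xyz',s['tool_rot'])
d=T.inv().apply(np.array(a[:3])-p)*100
print('t',round(s['clock'],2),'pos',np.round(p,4),'rot',np.round(np.degrees(s['tool_rot']),1),'gap',round(s['finger_gap'],3),'F',np.round(s['ft_force'],1),'M',np.round(s['moment'],2),'q',np.round(s['joint_pos'],2))
print('lin cm',np.round(d,2),'rows',round(np.linalg.norm(d)/4.1,1))
if len(a)>3:
    G=R.from_euler('xyz',[np.pi,0,np.radians(a[3])])*R.from_euler('y',a[4] if len(a)>4 else 0,degrees=True)
    print('rotvec',np.round((T.inv()*G).as_rotvec(degrees=True),2))
E
python3 -m creep '{"linear":[[0,0,-4],[0,0,-4],[0,0,-4],[3.2,-2.35,0],[3.2,-2.35,0]],"angular":[[0,0,0],[0,0,0],[0,0,0],[0,0,0],[0,0,0]],"fingers":[0,0,0,0,0]}'
python3 -m creep '{"linear":[[3.2,-2.35,0],[3.2,-2.35,0],[3.2,-2.35,0],[3.2,-2.35,0],[3.2,-2.35,0]],"angular":[[0,0,0],[0,0,0],[0,0,0],[0,0,0],[0,0,0]],"fingers":[0,0,0,0,0]}'
python3 -m creep '{"linear":[[3.2,-2.35,0],[3.2,-2.35,0],[3.2,-2.35,0],[3.2,-2.35,0],[3.2,-2.35,0]],"angular":[[0,0,0],[0,0,0],[0,0,0],[0,0,0],[0,0,0]],"fingers":[0,0,0,0,0]}'
python3 go.py .575 -.055 .315; python3 go.py .652 -.072 .315
```

```text
clock: 2.12
tool_pos: [0.2492, -0.5275, 0.3149]
tool_rot: [3.134, 0.0, 0.329]
ft_force: [1.2, 0.5, -1.7]
finger_gap: 0.706
finger_force: 0.0
clock: 2.53
tool_pos: [0.3628, -0.3604, 0.3111]
tool_rot: [3.141, -0.0, 0.332]
ft_force: [1.3, -0.1, 0.0]
finger_gap: 0.328
finger_force: 0.0
clock: 2.95
tool_pos: [0.4758, -0.1969, 0.3112]
tool_rot: [3.141, -0.001, 0.333]
ft_force: [0.4, -1.3, -0.4]
finger_gap: 0.016
finger_force: 0.0
t 2.95 pos [ 0.4758 -0.1969  0.3112] rot [180.   -0.   19.1] gap 0.016 F [ 0.4 -1.3 -0.4] M [-0.04 -0.01 -0.03] q [-0.55 -0.1   1.64  0.    1.6   0.69]
lin cm [ 14.01 -10.17  -0.38] rows 4.2
t 2.95 pos [ 0.4758 -0.1969  0.3112] rot [180.   -0.   19.1] gap 0.016 F [ 0.4 -1.3 -0.4] M [-0.04 -0.01 -0.03] q [-0.55 -0.1   1.64  0.    1.6   0.69]
lin cm [20.74 -6.05 -0.37] rows 5.3
```

```bash

python3 -m creep '{"linear":[[3.2,-2.35,0],[3.2,-2.35,0],[3.2,-2.35,0],[3.2,-2.35,-0.2],[1.2,-0.8,0]],"angular":[[0,0,0],[0,0,0],[0,0,0],[0,0,0],[0,0,0]],"fingers":[0,0,0,0,0]}'
python3 -m creep '{"linear":[[1.12,0.69,0],[1.12,0.69,0],[1.12,0.69,0],[1.12,0.69,0],[1.12,0.69,0]],"angular":[[0,0,0],[0,0,0],[0,0,0],[0,0,0],[0,0,0]],"fingers":[0,0,0,0,0]}'
python3 -m creep '{"linear":[[1.12,0.69,0],[0,0,0]],"angular":[[0,0,0],[0,0,0]],"fingers":[0,0]}'
python3 - <<'E'
from h import *
for n in('scene','top'):
    imaging.camera(n); print([(q['score'],np.round(q['position'],3)) for q in place_of(n,'lid_handle')[:1]])
E
python3 go.py .575 -.055 .315
```

```text
clock: 3.37
tool_pos: [0.5759, -0.0521, 0.313]
tool_rot: [-3.14, -0.002, 0.337]
ft_force: [-0.6, -0.8, -0.3]
finger_gap: 0.007
finger_force: 0.0
clock: 3.78
tool_pos: [0.6386, -0.0714, 0.3128]
tool_rot: [3.141, 0.0, 0.333]
ft_force: [-0.8, 0.0, -0.4]
finger_gap: 0.005
finger_force: 0.0
clock: 3.95
tool_pos: [0.6521, -0.0748, 0.312]
tool_rot: [3.142, 0.0, 0.332]
ft_force: [-0.6, 0.0, -0.2]
finger_gap: 0.003
finger_force: 0.0
[(0.96, array([ 0.639, -0.067,  0.318]))]
[(0.6, array([ 0.641, -0.064,  0.318]))]
t 4.15 pos [ 0.6504 -0.0739  0.3129] rot [-180.     0.    19.1] gap 0.007 F [ 0.1 -0.3  0.4] M [-0.01 -0.    0.02] q [-0.23  0.25  1.27 -0.    1.62  1.  ]
lin cm [-6.51 -4.25 -0.21] rows 1.9
```

```bash
python3 - <<'E'
from h import *
p,d=imaging.camera('scene'); a=p[130:300,280:480,::-1]
q,d2=imaging.camera('top'); b=q[90:260,250:450,::-1]
f=lambda i:cv2.resize(i,(400,340),interpolation=cv2.INTER_CUBIC)
cv2.imwrite('pics/push.png',np.hstack([f(a),f(b)]))
E
```

```text
(no output)
```

View pics/push.png

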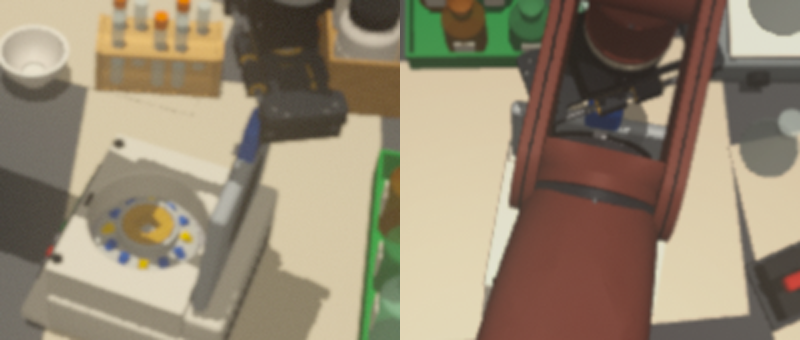

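The picture shows the blue tab still at its old place, crop (250,135), with the dark gripper block right beside it at (300,115). I check with depth where both really are.

```bash
python3 - <<'E'
from h import *
p,d=imaging.camera('scene'); I=p.astype(int)
s=r.read_state(); t=s['tool_pos']; print(t, project('scene',[t,t+[0,0,.019],t+[0,0,.07],t+[0,0,.12]]))
v,u=np.mgrid[:480,:640]; P=world('scene',np.c_[u.ravel(),v.ravel()],d.ravel()).reshape(480,640,3)
for vv in range(170,216,5):
    print(vv,[(uu,*np.round(P[vv,uu]*1000).astype(int).tolist(),*p[vv,uu].tolist()) for uu in range(400,456,9)])
m=(np.hypot(P[...,0]-.645,P[...,1]+.066)<.06)&(P[...,2]>.26)&(I[...,2]-I[...,0]>30)
print('tab',m.sum(),np.round(P[m].mean(0),3),P[m].min(0),P[m].max(0))
E
```

```text
[ 0.65059455 -0.07370973  0.31325814] [[413.44327247 201.46711693]
 [414.5559197  195.10068286]
 [417.66739393 177.24231139]
 [420.90614391 158.56618857]]
170 [(400, 602, 313, 4, 123, 115, 99), (409, 633, -111, 436, 75, 65, 52), (418, 649, -128, 457, 74, 67, 60), (427, 665, -105, 437, 66, 58, 48), (436, 681, -95, 431, 76, 64, 46), (445, 721, 283, 61, 108, 84, 55), (454, 744, 283, 65, 116, 88, 54)]
175 [(400, 605, 293, 4, 211, 196, 164), (409, 634, -121, 434, 92, 81, 68), (418, 650, -139, 456, 81, 75, 68), (427, 665, -138, 458, 75, 69, 61), (436, 681, -133, 457, 73, 67, 50), (445, 696, -132, 460, 74, 64, 52), (454, 747, 284, 46, 119, 91, 57)]
180 [(400, 607, 278, 0, 214, 199, 168), (409, 636, -129, 429, 120, 111, 97), (418, 651, -152, 457, 86, 78, 71), (427, 667, -150, 458, 83, 79, 72), (436, 682, -145, 457, 81, 76, 68), (445, 697, -142, 457, 81, 75, 68), (454, 750, 283, 28, 112, 88, 57)]
185 [(400, 610, 257, 3, 214, 199, 168), (409, 637, -68, 352, 83, 79, 82), (418, 653, -164, 457, 93, 85, 77), (427, 668, -159, 455, 84, 78, 72), (436, 683, -155, 455, 82, 75, 70), (445, 698, -154, 458
[... 966 characters left out ...]
, 213, 199, 167), (445, 737, 214, 0, 213, 198, 167), (454, 760, 214, 5, 213, 199, 167)]
210 [(400, 627, -86, 295, 127, 128, 128), (409, 645, -51, 260, 90, 84, 74), (418, 668, 176, 6, 214, 200, 169), (427, 691, 184, 2, 214, 201, 168), (436, 715, 191, 1, 213, 200, 167), (445, 738, 197, 0, 213, 199, 167), (454, 762, 203, -2, 213, 199, 167)]
215 [(400, 629, -98, 294, 121, 117, 106), (409, 647, -34, 224, 89, 83, 70), (418, 670, 165, -1, 214, 201, 168), (427, 693, 166, 3, 214, 200, 168), (436, 717, 176, -2, 214, 200, 168), (445, 740, 180, -1, 214, 199, 167), (454, 763, 188, -4, 213, 199, 167)]
tab 39 [ 0.634 -0.08   0.337] [ 0.62991373 -0.08772169  0.32117257] [ 0.63826305 -0.06566336  0.34154478]
```

```bash

python3 -m creep '{"linear":[[0,0,-2],[0,0,-3],[0,0,-2],[0,0,-2],[0,0,0]],"angular":[[0,0,0],[0,0,0],[0,0,0],[0,0,0],[0,0,0]],"fingers":[0,0,0,0,0]}'
python3 - <<'E'
from h import *
p,d=imaging.camera('scene'); I=p.astype(int)
t=r.read_state()['tool_pos']; print(project('scene',[t,t+[0,0,.07],[.64,-.066,.32],[.672,-.072,.312]]))
v,u=np.mgrid[:480,:640]; P=world('scene',np.c_[u.ravel(),v.ravel()],d.ravel()).reshape(480,640,3)
m=(np.hypot(P[...,0]-.65,P[...,1]+.066)<.07)&(P[...,2]>.26)&(I[...,2]-I[...,0]>30)
print('tab',m.sum(),np.round(P[m].mean(0),3),P[m].min(0),P[m].max(0))
a=p[130:300,280:480,::-1]; cv2.imwrite('pics/push2.png',cv2.resize(a,(600,510),interpolation=cv2.INTER_CUBIC))
E
```

```text
clock: 4.72
tool_pos: [0.6519, -0.0739, 0.409]
tool_rot: [3.137, -0.007, 0.333]
ft_force: [0.1, -1.0, 0.7]
finger_gap: 0.002
finger_force: 0.0
[[419.71315532 168.89597708]
 [424.46119344 141.5901795 ]
 [409.0212447  195.53642402]
 [424.13762732 202.993372  ]]
tab 74 [ 0.636 -0.074  0.338] [ 0.62767484 -0.08884396  0.33048957] [ 0.64335396 -0.05362899  0.3425412 ]
```

View pics/push2.png

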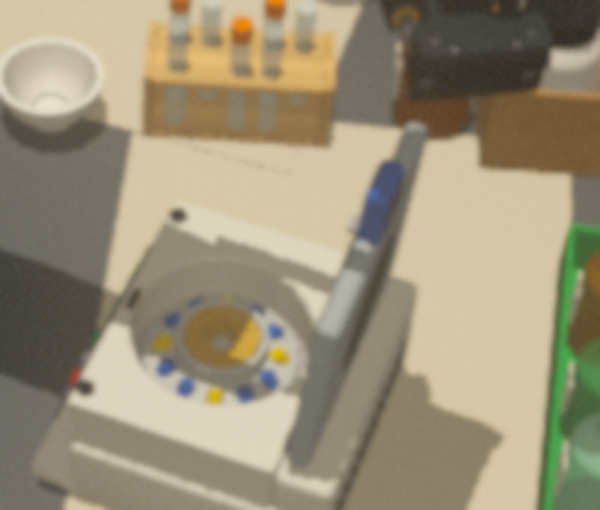

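The lid and tab have not moved: the tab is at crop (380,200), unchanged. I need to see where the fingers really are relative to the reported TCP.

```bash
python3 - <<'E'
from h import *
t=r.read_state()['tool_pos']
for n in('scene','top'):
    p,d=imaging.camera(n); v,u=np.mgrid[:480,:640]; P=world(n,np.c_[u.ravel(),v.ravel()],d.ravel()).reshape(480,640,3)
    m=(np.hypot(P[...,0]-t[0],P[...,1]-t[1])<.11)&(P[...,2]>.345)&(P[...,2]<.56)
    Q=P[m]-t; print(n,len(Q))
    for lo in np.arange(-.06,.15,.02):
        k=(Q[:,2]>=lo)&(Q[:,2]<lo+.02); 
        if k.sum(): print(round(lo,2),k.sum(),np.round(Q[k].min(0)*1000),np.round(Q[k].max(0)*1000))
E
```

```text
scene 2936
0.02 8 [-16.  -1.  32.] [-13.   6.  38.]
0.04 5 [-15.  -1.  42.] [-14.   3.  49.]
0.08 1 [-44.  72.  99.] [-44.  72.  99.]
0.1 643 [-66. -97. 101.] [ 61.  71. 120.]
0.12 972 [ -68. -102.  120.] [ 63.  76. 140.]
0.14 1307 [ -67. -102.  140.] [ 62.  82. 154.]
top 1323
0.06 7 [ -9. -15.  69.] [ -7. -10.  79.]
0.1 244 [-63. -92. 100.] [-10.  67. 120.]
0.12 446 [-63. -98. 120.] [ 37. 100. 140.]
0.14 625 [-63. -99. 140.] [ 46. 100. 154.]
```

```bash

python3 -m creep '{"linear":[[-3.4,-2.05,0],[-3.4,-2.05,0],[0,0,3.5],[0,0,3.5],[0,0,2]],"angular":[[0,0,0],[0,0,0],[0,0,0],[0,0,0],[0,0,0]],"fingers":[0,0,0,0,0]}'
python3 -m creep '{"linear":[[1.35,0.82,0],[1.35,0.82,0],[0.65,0.41,0]],"angular":[[0,0,0],[0,0,0],[0,0,0]],"fingers":[0,0,0]}'
for i in 1 2; do python3 -c "
from h import *
p,d=imaging.camera('scene');s=r.read_state();print(s['tool_pos'],s['ft_force'],[np.round(q['position'],3) for q in place_of('scene','lid_handle')[:1]])"
python3 -m creep '{"linear":[[0.43,0.27,0],[0.43,0.27,0]],"angular":[[0,0,0],[0,0,0]],"fingers":[0,0]}'; done
python3 -c "
from h import *
p,d=imaging.camera('scene');s=r.read_state();print(s['tool_pos'],s['ft_force'],[np.round(q['position'],3) for q in place_of('scene','lid_handle')[:1]])
p2,d=imaging.camera('top')
f=lambda i:cv2.resize(i[:,:,::-1],(400,340),interpolation=cv2.INTER_CUBIC)
cv2.imwrite('pics/push3.png',np.hstack([f(p[130:300,330:530]),f(p2[90:260,250:450])]))"
```

```text
clock: 5.28
tool_pos: [0.5707, -0.0565, 0.3076]
tool_rot: [-3.139, 0.005, 0.333]
ft_force: [-0.2, -0.4, -1.4]
finger_gap: 0.008
finger_force: 0.0
clock: 5.53
tool_pos: [0.6113, -0.0656, 0.3098]
tool_rot: [-3.139, 0.004, 0.333]
ft_force: [-0.3, 0.2, 0.3]
finger_gap: 0.005
finger_force: 0.0
[ 0.61216675 -0.06594219  0.31031352] [-2.01182312 -1.07519972 -0.12776389] [array([ 0.639, -0.067,  0.321])]
clock: 5.8
tool_pos: [0.6215, -0.0679, 0.313]
tool_rot: [-3.142, 0.0, 0.333]
ft_force: [-1.4, 0.8, 0.3]
finger_gap: 0.006
finger_force: 0.0
[ 0.62227327 -0.0681491   0.31294735] [-1.45882919  0.26948907 -0.19766554] [array([ 0.639, -0.07 ,  0.322])]
clock: 6.07
tool_pos: [0.6317, -0.0702, 0.3133]
tool_rot: [3.141, -0.001, 0.333]
ft_force: [-0.2, -0.3, 0.2]
finger_gap: 0.004
finger_force: 0.0
[ 0.63242404 -0.07053715  0.31295327] [-1.99083204  0.18254009  0.2085794 ] [array([ 0.642, -0.066,  0.321])]
```

View pics/push3.png

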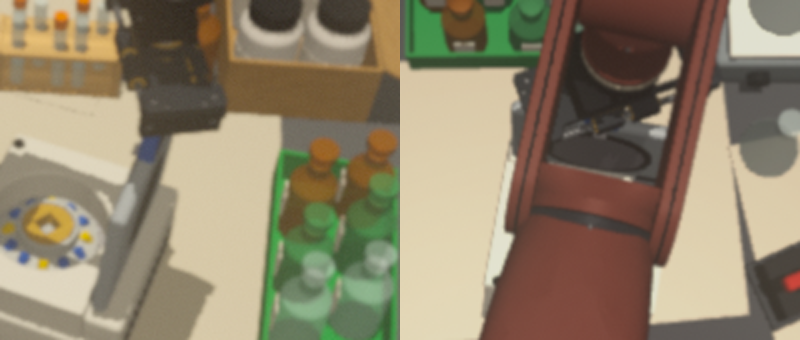

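```bash
cat > lid.py <<'E'
from h import *
for n in('scene','top'):
    p,d=imaging.camera(n); P=cloud(n,np.ones(d.shape,bool),d)
    ex=np.array([.9825,-.1865,0]); h=np.array([.617,-.062,.128]); Q=P-h
    a=Q@ex; b=Q@np.array([.1865,.9825,0]); c=Q[:,2]
    k=(abs(b)<.1)&(c>.03)&(c<.16)&(a>-.04)&(a<.13)
    print(n,k.sum())
    for lo in (.03,.06,.09,.12,.14):
        j=k&(c>=lo)&(c<lo+.02)
        if j.sum()>5: print(' z',lo+.01,j.sum(),'a pct 5,25,50,75,95',np.round(np.percentile(a[j],[5,25,50,75,95])*1000))
E
python3 lid.py
python3 -m creep '{"linear":[[0.43,0.27,0],[0.43,0.27,0],[0.43,0.27,0],[0.43,0.27,0],[0.43,0.27,0]],"angular":[[0,0,0],[0,0,0],[0,0,0],[0,0,0],[0,0,0]],"fingers":[0,0,0,0,0]}'; python3 lid.py;python3 go.py .575 -.055 .315
python3 -c "
from h import *
P=np.load('P_scene.npy').reshape(-1,3)
ex=np.array([.9825,-.1865,0]); h=np.array([.617,-.062,.128]); Q=P-h
a=Q@ex; b=Q@np.array([.1865,.9825,0]); c=Q[:,2]
k=(abs(b)<.1)&(c>.03)&(c<.16)&(a>-.04)&(a<.13)
for lo in (.03,.06,.09,.12,.14):
        j=k&(c>=lo)&(c<lo+.02)
        print('start z',lo+.01,j.sum(),np.round(np.percentile(a[j],[5,25,50,75,95])*1000))
"
```

```text
scene 469
 z 0.04 58 a pct 5,25,50,75,95 [19. 20. 20. 21. 21.]
 z 0.06999999999999999 70 a pct 5,25,50,75,95 [21. 22. 22. 23. 23.]
 z 0.09999999999999999 70 a pct 5,25,50,75,95 [23. 23. 24. 24. 24.]
 z 0.13 76 a pct 5,25,50,75,95 [20. 25. 25. 26. 26.]
 z 0.15000000000000002 82 a pct 5,25,50,75,95 [ 4.  9. 26. 26. 27.]
top 955
 z 0.04 124 a pct 5,25,50,75,95 [-2. -2. -1.  1.  3.]
 z 0.06999999999999999 142 a pct 5,25,50,75,95 [-1. -0.  0.  1.  5.]
 z 0.09999999999999999 159 a pct 5,25,50,75,95 [1. 2. 2. 3. 6.]
 z 0.13 158 a pct 5,25,50,75,95 [3. 4. 5. 7. 8.]
 z 0.15000000000000002 163 a pct 5,25,50,75,95 [ 4.  6.  8.  9. 10.]
clock: 6.73
tool_pos: [0.6568, -0.0761, 0.3127]
tool_rot: [-3.142, 0.0, 0.333]
ft_force: [1.1, -0.1, -0.1]
finger_gap: 0.007
finger_force: 0.0
scene 463
 z 0.04 61 a pct 5,25,50,75,95 [19. 20. 20. 21. 21.]
 z 0.06999999999999999 66 a pct 5,25,50,75,95 [21. 22. 22. 23. 23.]
 z 0.09999999999999999 65 a pct 5,25,50,75,95 [20. 23. 24. 24. 25.]
 z 0.13 69 a pct 5,25,50,75,95 [24. 25. 25. 26. 26.]
 z 0.15000000000000002 91 a pct 5,25,50,75,95 [ 3.  7. 26. 26. 27.]
top 274
 z 0.04 10 a pct 5,25,50,75,95 [2. 2. 3. 4. 5.]
 z 0.06999999999999999 10 a pct 5,25,50,75,95 [3. 4. 4. 5. 6.]
 z 0.09999999999999999 11 a pct 5,25,50,75,95 [5. 6. 6. 7. 7.]
 z 0.13 43 a pct 5,25,50,75,95 [6. 7. 8. 8. 9.]
 z 0.15000000000000002 180 a pct 5,25,50,75,95 [ 5.  7.  9.  9. 10.]
t 6.83 pos [ 0.6569 -0.0762  0.3124] rot [-180.     0.    19.1] gap 0.003 F [0.4 0.  0.5] M [-0.   -0.04  0.02] q [-0.23  0.26  1.25  0.    1.63  1.  ]
lin cm [-7.05 -4.68 -0.26] rows 2.1
start z 0.04 60 [19. 20. 20. 21. 21.]
start z 0.06999999999999999 70 [21. 22. 22. 22. 23.]
start z 0.09999999999999999 78 [23. 23. 24. 24. 25.]
start z 0.13 92 [24. 25. 25. 26. 26.]
start z 0.15000000000000002 118 [ 3. 24. 26. 26. 27.]
```

The fingers seem to have passed just over the tab. In depth, every gripper part sits about 30 mm higher than the reported TCP implies (body from +100 mm instead of +70). I repeat the push 3 cm lower, which is safe either way, and then measure the tip offset in the open.

```bash

python3 -m creep '{"linear":[[0,0,-3],[-3.4,-2.1,-2],[-3.4,-2.1,0],[-0.2,-0.2,4],[0,0,4]],"angular":[[0,0,0],[0,0,0],[0,0,0],[0,0,0],[0,0,0]],"fingers":[0,0,0,0,0]}'
python3 go.py .657 -.076 .285
python3 -m creep '{"linear":[[1.0,0.65,0],[1.0,0.65,0],[1.0,0.65,0]],"angular":[[0,0,0],[0,0,0],[0,0,0]],"fingers":[0,0,0]}'
python3 -m creep '{"linear":[[0.7,0.45,0],[0.7,0.45,0],[0.7,0.45,0],[0.7,0.45,0],[0.7,0.45,0]],"angular":[[0,0,0],[0,0,0],[0,0,0],[0,0,0],[0,0,0]],"fingers":[0,0,0,0,0]}'; python3 lid.py;python3 go.py .657 -.076 .285
```

```text
clock: 7.25
tool_pos: [0.5796, -0.0578, 0.2862]
tool_rot: [3.136, -0.009, 0.333]
ft_force: [1.9, -0.4, -2.1]
finger_gap: 0.006
finger_force: 0.0
t 7.25 pos [ 0.5796 -0.0578  0.2862] rot [179.7  -0.5  19.1] gap 0.006 F [ 1.9 -0.4 -2.1] M [-0.04 -0.01  0.02] q [-0.23  0.06  1.52  0.    1.54  1.  ]
lin cm [6.72 4.25 0.21] rows 1.9
clock: 7.5
tool_pos: [0.6123, -0.0662, 0.28]
tool_rot: [-3.14, 0.002, 0.333]
ft_force: [0.3, 0.3, 1.1]
finger_gap: 0.008
finger_force: 0.0
clock: 7.92
tool_pos: [0.6543, -0.0765, 0.2817]
tool_rot: [3.141, -0.0, 0.333]
ft_force: [0.2, -0.5, -0.2]
finger_gap: 0.005
finger_force: 0.0
scene 761
 z 0.04 61 a pct 5,25,50,75,95 [ 6.  8. 10. 12. 23.]
 z 0.06999999999999999 85 a pct 5,25,50,75,95 [14. 16. 18. 20. 26.]
 z 0.09999999999999999 88 a pct 5,25,50,75,95 [22. 24. 26. 28. 31.]
 z 0.13 88 a pct 5,25,50,75,95 [31. 33. 36. 37. 39.]
 z 0.15000000000000002 303 a pct 5,25,50,75,95 [40. 45. 52. 58. 61.]
top 1143
 z 0.04 20 a pct 5,25,50,75,95 [10. 11. 13. 14. 16.]
 z 0.06999999999999999 209 a pct 5,25,50,75,95 [16. 18. 20. 21. 23.]
 z 0.09999999999999999 274 a pct 5,25,50,75,95 [24. 26. 28. 30. 34.]
 z 0.13 210 a pct 5,25,50,75,95 [33. 36. 39. 41. 44.]
 z 0.15000000000000002 148 a pct 5,25,50,75,95 [43. 45. 47. 51. 60.]
t 8.02 pos [ 0.6545 -0.0767  0.2812] rot [180.   -0.   19.1] gap 0.009 F [0.  0.4 0.5] M [-0.    0.04  0.01] q [-0.24  0.26  1.31 -0.    1.57  1.  ]
lin cm [ 0.26  0.02 -0.38] rows 0.1
```

The lid is now at about 1.86 rad. Next I go over the key and measure the tip offset there.

```bash

python3 -m creep '{"linear":[[-3.4,-2.0,0],[0,0,-3],[-2.7,2.7,-1],[-2.7,2.7,0],[-2.7,2.7,0]],"angular":[[0,0,0],[0,0,0],[0,0,-5],[0,0,0],[0,0,5]],"fingers":[0,0,0,100,100]}'
python3 -m creep '{"linear":[[-2.7,2.7,0],[-2.7,2.7,0],[-2.7,2.7,0],[-2.7,2.7,0],[-2.7,2.7,0]],"angular":[[0,0,0],[0,0,0],[0,0,0],[0,0,0],[0,0,0]],"fingers":[100,100,100,100,100]}'
python3 -m creep '{"linear":[[0,0,0],[0,0,0],[0,0,0],[0,0,0],[0,0,0]],"angular":[[0,0,-7.1],[0,0,-7.1],[0,0,-7.1],[0,0,-7.1],[0,0,-7.1]],"fingers":[100,100,100,100,100]}'
python3 -m creep '{"linear":[[0,0,0],[0,0,0],[0,0,0],[0,0,0],[0,0,0]],"angular":[[0,0,-7.1],[0,0,-7.1],[0,0,-7.1],[0,0,-7.1],[0,0,-7.1]],"fingers":[100,100,100,100,100]}'
python3 -m creep '{"linear":[[0,0,0],[0,0,0],[0,0,0],[0,0,0]],"angular":[[0,0,-7.1],[0,0,-7.1],[0,0,-7.1],[0,0,0]],"fingers":[100,100,100,100]}'
python3 go.py .4836 -.344 .26 112.3
cat > tipm.py <<'E'
from h import *
s=r.read_state(); t=s['tool_pos']; T=R.from_euler('xyz',s['tool_rot'])
for n in('scene','top'):
    p,d=imaging.camera(n); P=cloud(n,np.ones(d.shape,bool),d); Q=T.inv().apply(P-t)*1000
    k=(abs(Q[:,0])<20)&(abs(Q[:,1])<100)&(Q[:,2]<20)&(Q[:,2]>-110); Q=Q[k]
    for lo in range(-110,20,10):
        j=(Q[:,2]>=lo)&(Q[:,2]<lo+10)
        if j.sum()>2: print(n,'toolz',lo,j.sum(),'x',np.round([Q[j,0].min(),Q[j,0].max()]),'y',np.round(np.percentile(Q[j,1],[0,25,50,75,100])))
E
python3 tipm.py
```

```text
clock: 8.43
tool_pos: [0.5703, -0.1745, 0.3229]
tool_rot: [3.14, -0.002, 0.336]
ft_force: [0.7, 0.1, 0.3]
finger_gap: 0.083
finger_force: 0.0
clock: 8.85
tool_pos: [0.4862, -0.3472, 0.3219]
tool_rot: [3.141, -0.0, 0.333]
ft_force: [0.6, 0.2, -0.2]
finger_gap: 0.45
finger_force: 0.0
clock: 9.27
tool_pos: [0.4871, -0.346, 0.3217]
tool_rot: [3.142, -0.0, 0.958]
ft_force: [-0.4, -0.0, -0.1]
finger_gap: 0.833
finger_force: 0.0
clock: 9.68
tool_pos: [0.4872, -0.3457, 0.3217]
tool_rot: [3.142, 0.0, 1.578]
ft_force: [-0.9, -0.1, 0.5]
finger_gap: 0.993
finger_force: 0.0
clock: 10.02
tool_pos: [0.4873, -0.3458, 0.3217]
tool_rot: [3.142, 0.0, 1.948]
ft_force: [0.5, -0.2, 0.0]
finger_gap: 1.002
finger_force: 0.0
t 10.02 pos [ 0.4873 -0.3458  0.3217] rot [180.    0.  111.6] gap 1.002 F [ 0.5 -0.2  0. ] M [ 0.05 -0.16 -0.01] q [-0.75  0.1   1.42 -0.    1.62 -1.13]
lin cm [ 0.3  -0.28  6.17] rows 1.5
rotvec [ 0.    0.01 -0.67]
scene toolz -110 7 x [-13.  16.] y [48. 48. 48. 48. 48.]
scene toolz -100 5 x [-7. -4.] y [47. 47. 48. 48. 48.]
scene toolz -90 19 x [-12.   9.] y [-46. -45.  45.  48.  50.]
scene toolz -80 36 x [-12.  10.] y [-47.  21.  45.  48.  52.]
scene toolz -70 39 x [-12.  -1.] y [-55. -48.  43.  46.  54.]
scene toolz -60 47 x [-13.   4.] y [-54. -47.  44.  49.  53.]
scene toolz -50 40 x [-13.   5.] y [-53. -49.  43.  45.  51.]
scene toolz -40 36 x [-12.   6.] y [-52. -47.  43.  48.  51.]
top toolz -110 4 x [-19.   0.] y [48. 49. 49. 49. 49.]
top toolz -90 13 x [-13.  11.] y [-47. -44.  44.  48.  49.]
top toolz -80 10 x [-10.  11.] y [-48.  45.  46.  47.  50.]
top toolz -60 5 x [-3. 12.] y [-48.  44.  49.  50.  51.]
top toolz -50 15 x [-8. 13.] y [-50. -45.  44.  48.  52.]
top toolz -40 14 x [-7. 12.] y [-51. -47.  -0.  47.  51.]
```

The finger tips really sit about 31 mm behind the reported TCP, while laterally they agree. I grasp with the reported z ≈ 0.083, so the pads come to the bar's centre at 0.133.

```bash

python3 -m creep '{"linear":[[0.3,-0.28,4],[0,0,4],[0,0,4],[0,0,4],[0,0,3]],"angular":[[0,0,-0.7],[0,0,0],[0,0,0],[0,0,0],[0,0,0]],"fingers":[100,100,100,100,100]}'
python3 -m creep '{"linear":[[0,0,2],[0,0,1.5],[0,0,1.4],[0,0,0]],"angular":[[0,0,0],[0,0,0],[0,0,0],[0,0,0]],"fingers":[100,100,100,100]}'
python3 go.py .4836 -.344 .083 112.3
python3 -m creep '{"linear":[[0,0,0],[0,0,0],[0,0,0],[0,0,0],[0,0,0]],"angular":[[0,0,0],[0,0,0],[0,0,0],[0,0,0],[0,0,0]],"fingers":[15,0,0,0,0]}'
python3 -m creep '{"linear":[[0,0,0],[0,0,0],[0,0,0],[0,0,0],[0,0,0]],"angular":[[0,0,0],[0,0,0],[0,0,0],[0,0,0],[0,0,0]],"fingers":[0,0,0,0,0]}'
python3 go.py .4836 -.344 .083 112.3
```

```text
clock: 10.53
tool_pos: [0.4823, -0.3429, 0.128]
tool_rot: [-3.14, -0.003, 1.952]
ft_force: [0.1, 0.1, -1.1]
finger_gap: 0.997
finger_force: 0.0
clock: 10.87
tool_pos: [0.4817, -0.3423, 0.0789]
tool_rot: [-3.139, -0.005, 1.953]
ft_force: [-0.2, 0.6, -0.4]
finger_gap: 0.999
finger_force: 0.0
t 10.87 pos [ 0.4817 -0.3423  0.0789] rot [-179.9   -0.3  111.9] gap 0.999 F [-0.2  0.6 -0.4] M [ 0.04 -0.11  0.03] q [-0.75  0.25  1.71  0.    1.19 -1.13]
lin cm [-0.23  0.11 -0.41] rows 0.1
rotvec [-0.14 -0.31 -0.43]
clock: 11.28
tool_pos: [0.4842, -0.3446, 0.0837]
tool_rot: [3.141, 0.002, 1.956]
ft_force: [-0.2, 0.8, 0.3]
finger_gap: 0.709
finger_force: 0.0
clock: 11.7
tool_pos: [0.4836, -0.3441, 0.0825]
tool_rot: [-3.142, -0.0, 1.956]
ft_force: [0.3, -0.1, -0.1]
finger_gap: 0.324
finger_force: 0.0
t 11.7 pos [ 0.4836 -0.3441  0.0825] rot [-180.    -0.   112.1] gap 0.324 F [ 0.3 -0.1 -0.1] M [-0.02 -0.15  0.04] q [-0.75  0.25  1.71 -0.    1.19 -1.14]
lin cm [ 0.01  0.   -0.05] rows 0.0
rotvec [-0.   -0.   -0.24]
```

```bash

python3 -m creep '{"linear":[[0,0,0],[0,0,0],[0,0,0],[0,0,0],[0,0,0]],"angular":[[0,0,0],[0,0,0],[0,0,0],[0,0,0],[0,0,0]],"fingers":[0,0,0,0,0]}'
python3 go.py .4836 -.344 .083 112.3
python3 -m creep '{"linear":[[0,0,-1],[0,0,-1.5],[0,0,-2],[0,0,-2],[0,0,0]],"angular":[[0,0,0],[0,0,0],[0,0,0],[0,0,0],[0,0,0]],"fingers":[0,0,0,0,0]}'
python3 -m creep '{"linear":[[0,0,-3],[0,0,-4],[0,0,-4],[0,0,-3],[0,0,0]],"angular":[[0,0,0],[0,0,0],[0,0,0],[0,0,0],[0,0,0]],"fingers":[0,0,0,0,0]}'
python3 go.py .5328 -.048 .30 47.5
cat > keym.py <<'E'
from h import *
s=r.read_state(); t=s['tool_pos']; T=R.from_euler('xyz',s['tool_rot'])
for n in('scene','top'):
    p,d=imaging.camera(n); I=p.astype(int); v,u=np.nonzero(d>0); P=world(n,np.c_[u,v],d[v,u]); Q=T.inv().apply(P-t)*1000
    red=((I[...,0]>110)&(I[...,1]<80)&(I[...,2]<90))[v,u]&(np.abs(Q[:,2]+50)<40)&(np.abs(Q[:,0])<70)&(np.abs(Q[:,1])<30)
    if red.sum()>10:
        q=Q[red]; print(n,'bar',red.sum(),cv2.minAreaRect(q[:,:2].astype(np.float32)),'x range',np.percentile(q[:,0],[1,99]),'y',np.percentile(q[:,1],[1,50,99]),'z',np.percentile(q[:,2],[2,50,98]))
    for lo in range(-40,75,10):
        k=(abs(Q[:,0])<25)&(abs(Q[:,1])<25)&(Q[:,2]>=lo)&(Q[:,2]<lo+10)&~red
        if k.sum()>4: print(n,lo,k.sum(),'x',np.round(np.percentile(Q[k,0],[5,50,95]),1),'y',np.round(np.percentile(Q[k,1],[5,50,95]),1))
E
python3 keym.py
```

```text
clock: 12.12
tool_pos: [0.4836, -0.3441, 0.0824]
tool_rot: [3.142, -0.0, 1.956]
ft_force: [0.1, 0.8, -0.2]
finger_gap: 0.23
finger_force: 30.0
t 12.12 pos [ 0.4836 -0.3441  0.0824] rot [180.   -0.  112.1] gap 0.23 F [ 0.1  0.8 -0.2] M [-0.03 -0.21  0.04] q [-0.75  0.25  1.71  0.    1.19 -1.14]
lin cm [ 0.01 -0.   -0.06] rows 0.0
rotvec [ 0.   -0.   -0.23]
clock: 12.53
tool_pos: [0.4857, -0.346, 0.1525]
tool_rot: [3.139, 0.007, 1.956]
ft_force: [1.4, -0.0, -1.9]
finger_gap: 0.226
finger_force: 30.0
clock: 12.95
tool_pos: [0.486, -0.3463, 0.2955]
tool_rot: [3.137, 0.011, 1.956]
ft_force: [0.1, -0.5, -1.4]
finger_gap: 0.225
finger_force: 30.0
t 12.95 pos [ 0.486  -0.3463  0.2955] rot [179.7   0.6 112.1] gap 0.225 F [ 0.1 -0.5 -1.4] M [-0.13 -0.21  0.04] q [-0.75  0.1   1.47 -0.    1.56 -1.14]
lin cm [25.88 15.55 -0.66] rows 7.4
rotvec [ 0.61  0.4  64.57]
scene bar 345 ((-11.805912017822266, -0.9781036376953125), (70.42383575439453, 17.958484649658203), 2.216784715652466) x range [-46.05842781  21.85366752] y [-10.46743367  -1.44053023   7.8159899 ] z [-64.86539291 -60.88381033 -46.39077335]
scene -40 26 x [-12.1  -9.9  -8.7] y [-19.  -11.9  17.3]
scene 10 8 x [-10.3  -7.   -1.1] y [-8.4 -7.   1.7]
scene 20 21 x [-9.7 -7.6 -4.6] y [-6.4 -1.3  6.4]
scene 30 42 x [-9.7 -7.1  3.5] y [-9.  -3.4  8. ]
scene 40 34 x [-10.8  -9.2  -6. ] y [-9.2 -1.9  7.2]
scene 50 25 x [-10.7  -9.7   4. ] y [-9.2 -0.4  6.6]
scene 60 15 x [-9.9 -9.  -6.2] y [-8.4 -0.6  7.6]
```

Key is firmly held (gap 0.23), and its bit lies within about 1 mm of the tool axis. I turn the tool to yaw 47.5 and carry the key over the nut.

```bash

python3 -m creep '{"linear":[[0,0,0],[0,0,0],[0,0,0],[0,0,0],[0,0,0]],"angular":[[0,0,7.1],[0,0,7.1],[0,0,7.1],[0,0,7.1],[0,0,7.1]],"fingers":[0,0,0,0,0]}'
python3 -m creep '{"linear":[[0,0,0],[0,0,0],[0,0,0],[0,0,0],[0,0,0]],"angular":[[0,0,7.1],[0,0,7.1],[0,0,7.1],[0,0,7.1],[0,0,0.6]],"fingers":[0,0,0,0,0]}'
python3 -m creep '{"linear":[[3.1,-2.05,0],[3.1,-2.05,0],[3.1,-2.05,0],[3.1,-2.05,0],[3.1,-2.05,0]],"angular":[[0,0,0],[0,0,0],[0,0,0],[0,0,0],[0,0,0]],"fingers":[0,0,0,0,0]}'
python3 -m creep '{"linear":[[3.1,-2.05,0],[3.1,-2.05,0],[2.5,-1.7,0],[0,0,0],[0,0,0]],"angular":[[0,0,0],[0,0,0],[0,0,0],[0,0,0],[0,0,0]],"fingers":[0,0,0,0,0]}'
python3 go.py .533 -.0476 .22 47.5
```

```text
clock: 13.47
tool_pos: [0.4824, -0.343, 0.2834]
tool_rot: [-3.136, -0.003, 1.33]
ft_force: [-0.5, 0.6, -1.6]
finger_gap: 0.225
finger_force: 30.0
clock: 13.88
tool_pos: [0.4825, -0.3431, 0.2837]
tool_rot: [-3.136, 0.0, 0.826]
ft_force: [0.3, -0.1, -2.6]
finger_gap: 0.227
finger_force: 30.0
clock: 14.3
tool_pos: [0.5115, -0.1586, 0.285]
tool_rot: [-3.138, 0.001, 0.833]
ft_force: [0.1, 0.3, -2.8]
finger_gap: 0.226
finger_force: 29.9
clock: 14.72
tool_pos: [0.5277, -0.0554, 0.2854]
tool_rot: [-3.139, 0.002, 0.837]
ft_force: [-0.1, -0.2, -3.2]
finger_gap: 0.229
finger_force: 30.0
t 14.72 pos [ 0.5277 -0.0554  0.2854] rot [-1.798e+02  1.000e-01  4.790e+01] gap 0.229 F [-0.1 -0.2 -3.2] M [-0.09 -0.02 -0.01] q [-0.25 -0.05  1.64 -0.    1.56  0.48]
lin cm [ 0.95 -0.11  6.54] rows 1.6
rotvec [-0.16  0.1   0.44]
```

```bash

python3 -m creep '{"linear":[[0.95,-0.1,0],[0,0,3],[0,0,3],[0,0,2],[0,0,0]],"angular":[[0,0,0.4],[0,0,0],[0,0,0],[0,0,0],[0,0,0]],"fingers":[0,0,0,0,0]}'
python3 -m creep '{"linear":[[0,0,0],[0,0,0]],"angular":[[0,0,0],[0,0,0]],"fingers":[0,0]}'
python3 go.py .533 -.0476 .205 47.5
python3 keym.py | grep -v top
python3 - <<'E'
from h import *
p,d=imaging.camera('scene'); q,_=imaging.camera('top')
f=lambda i:cv2.resize(i[:,:,::-1],(400,400),interpolation=cv2.INTER_CUBIC)
cv2.imwrite('pics/ins.png',np.hstack([f(p[190:270,315:395]),f(q[170:250,300:380])]))
E
```

```text
clock: 15.13
tool_pos: [0.5305, -0.0497, 0.2011]
tool_rot: [-3.132, 0.005, 0.822]
ft_force: [-1.1, -1.0, -3.4]
finger_gap: 0.23
finger_force: 30.0
clock: 15.3
tool_pos: [0.535, -0.0504, 0.2087]
tool_rot: [3.14, -0.001, 0.822]
ft_force: [0.5, -0.3, -2.9]
finger_gap: 0.225
finger_force: 30.0
t 15.3 pos [ 0.535  -0.0504  0.2087] rot [179.9  -0.   47.1] gap 0.225 F [ 0.5 -0.3 -2.9] M [-0.01 -0.06  0.01] q [-0.24 -0.    1.73 -0.    1.41  0.51]
lin cm [ 0.07 -0.33  0.37] rows 0.1
rotvec [ 0.08 -0.04 -0.38]
scene bar 169 ((-30.090599060058594, 2.5308103561401367), (20.842866897583008, 34.7775764465332), 84.3982925415039) x range [-46.66107491 -12.86610043] y [-6.83167296  5.44044095 10.55583469] z [-64.58570477 -59.40550174 -45.47939356]
scene -40 26 x [-11.1  -6.7   7.3] y [ 5.7 16.6 18.6]
scene -30 7 x [-10.3  -8.4   4.5] y [ 0.2  4.7 14.5]
scene -20 26 x [-9.5 -6.7  0.9] y [-6.5  3.8  8. ]
scene -10 25 x [-11.   -6.7   1.9] y [-3.3  4.9  9. ]
scene 0 19 x [-9.8 -5.6  2.1] y [-0.3  6.   9.2]
scene 10 24 x [-10.3  -7.2   1.3] y [-0.9  4.7  7.9]
scene 20 21 x [-10.2  -7.3   0.9] y [-0.5  4.8  8. ]
scene 30 29 x [-10.5  -6.3   4.6] y [-4.5  6.2 10.3]
scene 40 38 x [-11.1  -7.9   5. ] y [-9.8  6.4  9.9]
scene 50 30 x [-11.9  -9.7   4.3] y [-5.9  6.8  9.9]
scene 60 15 x [-10.9  -8.2   2.7] y [-8.3  5.2  9.1]
```

View pics/ins.png

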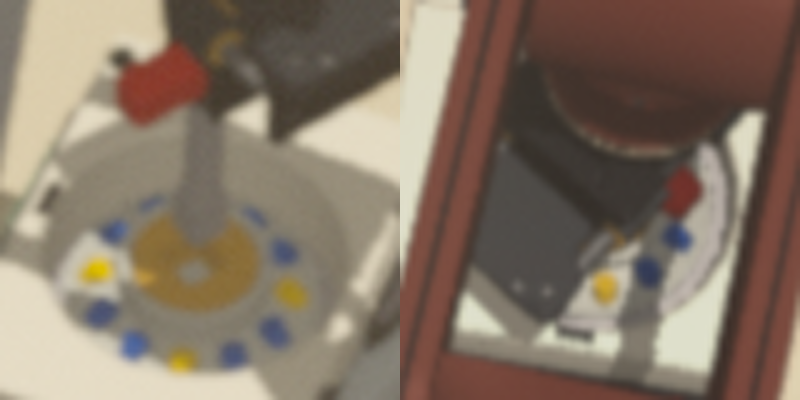

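The left view shows the bit at (200,240), upright over the socket whose light spot is at (193,270). I centre it and go down watching the force.

```bash

python3 -m creep '{"linear":[[0.05,-0.33,0],[0,0,0.5],[0,0,0],[0,0,0]],"angular":[[0,0,-0.4],[0,0,0],[0,0,0],[0,0,0]],"fingers":[0,0,0,0]}'
python3 go.py .533 -.0476 .185 47.5
python3 -m creep '{"linear":[[0,0,1],[0,0,0.5],[0,0,0.4],[0,0,0],[0,0,0]],"angular":[[0,0,0],[0,0,0],[0,0,0],[0,0,0],[0,0,0]],"fingers":[0,0,0,0,0]}'
python3 go.py .533 -.0476 .180 47.5
```

```text
clock: 15.83
tool_pos: [0.5317, -0.0467, 0.202]
tool_rot: [-3.141, 0.0, 0.831]
ft_force: [-1.2, 0.5, -2.3]
finger_gap: 0.224
finger_force: 30.0
t 15.83 pos [ 0.5317 -0.0467  0.202 ] rot [-180.     0.    47.6] gap 0.224 F [-1.2  0.5 -2.3] M [-0.03 -0.05 -0.02] q [-0.24 -0.01  1.75 -0.    1.4   0.5 ]
lin cm [0.02 0.16 1.7 ] rows 0.4
rotvec [-0.04  0.02  0.08]
clock: 16.25
tool_pos: [0.5318, -0.0468, 0.183]
tool_rot: [-3.141, 0.0, 0.83]
ft_force: [0.7, 0.4, -3.9]
finger_gap: 0.227
finger_force: 30.0
t 16.25 pos [ 0.5318 -0.0468  0.183 ] rot [-180.     0.    47.6] gap 0.227 F [ 0.7  0.4 -3.9] M [ 0.03 -0.1  -0.01] q [-0.24  0.01  1.77  0.    1.36  0.5 ]
lin cm [0.02 0.14 0.3 ] rows 0.1
rotvec [-0.05  0.02  0.07]
```

```bash

python3 -m creep '{"linear":[[0,0.12,0],[0,0,0.4],[0,0,0.3],[0,0,0]],"angular":[[0,0,0],[0,0,0],[0,0,0],[0,0,0]],"fingers":[0,0,0,0]}'
python3 go.py .533 -.0476 .1665 47.5
python3 -m creep '{"linear":[[0,0,0.3],[0,0,0.3],[0,0,0]],"angular":[[0,0,0],[0,0,0],[0,0,0]],"fingers":[0,0,0]}'
python3 go.py .533 -.0476 .1665 47.5
```

```text
clock: 16.58
tool_pos: [0.5329, -0.0475, 0.1758]
tool_rot: [-3.141, -0.0, 0.83]
ft_force: [1.7, -0.6, -3.3]
finger_gap: 0.228
finger_force: 30.0
t 16.58 pos [ 0.5329 -0.0475  0.1758] rot [-180.    -0.    47.6] gap 0.228 F [ 1.7 -0.6 -3.3] M [ 0.18 -0.44 -0.03] q [-0.24  0.02  1.78  0.    1.35  0.5 ]
lin cm [0.   0.01 0.93] rows 0.2
rotvec [-0.02 -0.01  0.07]
clock: 16.83
tool_pos: [0.5328, -0.0476, 0.1698]
tool_rot: [-3.141, 0.0, 0.83]
ft_force: [1.5, 1.0, -4.2]
finger_gap: 0.23
finger_force: 30.0
t 16.83 pos [ 0.5328 -0.0476  0.1698] rot [-180.     0.    47.6] gap 0.23 F [ 1.5  1.  -4.2] M [ 0.18 -0.52 -0.01] q [-0.24  0.02  1.78  0.    1.34  0.5 ]
lin cm [0.01 0.02 0.33] rows 0.1
rotvec [-0.03  0.    0.07]
```

```bash

python3 -m creep '{"linear":[[0,0,0.3],[0,0,0.1],[0,0,0]],"angular":[[0,0,0],[0,0,0],[0,0,0]],"fingers":[0,0,0]}'
python3 go.py .533 -.0476 .1665 47.5
python3 -m creep '{"linear":[[0,0,0],[0,0,0],[0,0,0],[0,0,0],[0,0,0]],"angular":[[0,0,5],[0,0,5],[0,0,5],[0,0,5],[0,0,0]],"fingers":[0,0,0,0,0]}'
python3 go.py .533 -.0476 .1665 27.5
```

```text
clock: 17.08
tool_pos: [0.533, -0.0476, 0.1665]
tool_rot: [3.142, -0.0, 0.83]
ft_force: [0.5, 0.9, -1.6]
finger_gap: 0.227
finger_force: 30.0
t 17.08 pos [ 0.533  -0.0476  0.1665] rot [180.   -0.   47.6] gap 0.227 F [ 0.5  0.9 -1.6] M [ 0.27 -0.37 -0.08] q [-0.24  0.02  1.79  0.    1.33  0.5 ]
lin cm [ 0. -0.  0.] rows 0.0
rotvec [ 0.   -0.01  0.07]
clock: 17.5
tool_pos: [0.5334, -0.0474, 0.1666]
tool_rot: [3.142, -0.001, 0.478]
ft_force: [2.3, 1.7, -2.0]
finger_gap: 0.228
finger_force: 30.0
t 17.5 pos [ 0.5334 -0.0474  0.1666] rot [ 1.80e+02 -1.00e-01  2.74e+01] gap 0.228 F [ 2.3  1.7 -2. ] M [ 0.47 -0.63 -0.02] q [-0.24  0.02  1.79  0.    1.33  0.86]
lin cm [-0.05 -0.    0.01] rows 0.0
rotvec [ 0.01 -0.07 -0.1 ]
```

```bash

python3 -m creep '{"linear":[[0,0,0],[0,0,0],[0,0,0],[0,0,0],[0,0,0]],"angular":[[0,0,5],[0,0,5],[0,0,5],[0,0,5],[0,0,5]],"fingers":[0,0,0,0,0]}'
python3 -m creep '{"linear":[[0,0,0],[0,0,0],[0,0,0],[0,0,0],[0,0,0]],"angular":[[0,0,3],[0,0,3],[0,0,3],[0,0,2],[0,0,0]],"fingers":[0,0,0,0,0]}'
python3 go.py .533 -.0476 .1665 -8.5
python3 -m creep '{"linear":[[0,0,0],[0,0,0],[0,0,0]],"angular":[[0,0,2],[0,0,2],[0,0,0]],"fingers":[0,0,0]}'
python3 go.py .533 -.0476 .1665 -12.5
```

```text
clock: 17.92
tool_pos: [0.5335, -0.0475, 0.1666]
tool_rot: [-3.141, -0.001, 0.044]
ft_force: [3.4, 1.3, -3.2]
finger_gap: 0.226
finger_force: 30.0
clock: 18.33
tool_pos: [0.5335, -0.0476, 0.1667]
tool_rot: [-3.141, -0.001, -0.146]
ft_force: [3.7, 2.1, -2.4]
finger_gap: 0.229
finger_force: 30.0
t 18.33 pos [ 0.5335 -0.0476  0.1667] rot [-1.8e+02 -1.0e-01 -8.4e+00] gap 0.229 F [ 3.7  2.1 -2.4] M [ 0.48 -0.84  0.02] q [-0.24  0.02  1.79  0.    1.33  1.48]
lin cm [-0.05  0.01  0.02] rows 0.0
rotvec [-0.02 -0.07  0.15]
clock: 18.58
tool_pos: [0.5334, -0.0476, 0.1667]
tool_rot: [-3.141, -0.001, -0.215]
ft_force: [3.7, 2.2, -3.9]
finger_gap: 0.23
finger_force: 30.0
t 18.58 pos [ 0.5334 -0.0476  0.1667] rot [-1.80e+02 -1.00e-01 -1.23e+01] gap 0.23 F [ 3.7  2.2 -3.9] M [ 0.52 -0.89 -0.01] q [-0.24  0.02  1.79  0.    1.33  1.55]
lin cm [-0.04  0.01  0.02] rows 0.0
rotvec [-0.02 -0.06  0.17]
```

```bash

for i in 1 2 3; do python3 -m creep '{"linear":[[0,0,0],[0,0,0],[0,0,0]],"angular":[[0,0,2],[0,0,1],[0,0,0]],"fingers":[0,0,0]}' >/dev/null
python3 go.py .533 -.0476 .1665 |head -1; done
```

```text
t 18.83 pos [ 0.5333 -0.0476  0.1666] rot [-180.    -0.   -15.3] gap 0.226 F [ 3.8  2.5 -3. ] M [ 0.56 -0.93  0.03] q [-0.24  0.02  1.79  0.    1.33  1.6 ]
t 19.08 pos [ 0.5332 -0.0477  0.1667] rot [-180.    -0.   -18.4] gap 0.226 F [ 3.3  1.3 -2.3] M [ 0.59 -1.08  0.08] q [-0.24  0.02  1.79  0.    1.33  1.65]
t 19.33 pos [ 0.5332 -0.0476  0.1666] rot [-180.    -0.   -21.4] gap 0.23 F [ 3.2  2.3 -2. ] M [ 0.64 -1.09  0.37] q [-0.24  0.02  1.79  0.    1.33  1.71]
```

```bash

python3 -m creep '{"linear":[[0,0,0],[0,0,0],[0,0,0],[0,0,0],[0,0,0]],"angular":[[0,0,2],[0,0,1],[0,0,0],[0,0,0],[0,0,0]],"fingers":[0,0,0,0,0]}'
python3 go.py .533 -.0476 .1665|head -1
python3 -m creep '{"linear":[[0,0,0],[0,0,0],[0,0,0]],"angular":[[0,0,-6],[0,0,-6],[0,0,0]],"fingers":[0,0,0]}'
python3 go.py .533 -.0476 .1665|head -1
```

```text
clock: 19.75
tool_pos: [0.533, -0.0477, 0.1667]
tool_rot: [-3.142, -0.0, -0.425]
ft_force: [3.4, 2.6, -0.1]
finger_gap: 0.227
finger_force: 30.6
t 19.75 pos [ 0.533  -0.0477  0.1667] rot [-180.    -0.   -24.4] gap 0.227 F [ 3.4  2.6 -0.1] M [ 0.64 -0.86  0.72] q [-0.24  0.02  1.79 -0.    1.33  1.76]
clock: 20.0
tool_pos: [0.5327, -0.0479, 0.1665]
tool_rot: [3.141, 0.001, -0.214]
ft_force: [2.0, 1.0, -0.3]
finger_gap: 0.227
finger_force: 30.0
t 20.0 pos [ 0.5327 -0.0479  0.1665] rot [180.    0.  -12.2] gap 0.227 F [ 2.   1.  -0.3] M [ 0.45 -0.61 -0.02] q [-0.24  0.02  1.79 -0.    1.33  1.55]
```

The nut is at its hard stop (Mz rose to 0.72 Nm). I unload, lift out and carry the key back over the holder.

```bash

python3 -m creep '{"linear":[[0,0,-1],[0,0,-1.5],[0,0,-2.5],[0,0,-3.5],[0,0,-3.5]],"angular":[[0,0,0],[0,0,0],[0,0,0],[0,0,0],[0,0,0]],"fingers":[0,0,0,0,0]}'
python3 -m creep '{"linear":[[0.18,3.75,0],[0.18,3.75,0],[0.18,3.75,0],[0.18,3.75,0],[0.18,3.75,0]],"angular":[[0,0,0],[0,0,0],[0,0,0],[0,0,0],[0,0,0]],"fingers":[0,0,0,0,0]}'
python3 -m creep '{"linear":[[0.18,3.75,0],[0.18,3.75,0],[0.18,3.75,0],[0,0,0],[0,0,0]],"angular":[[0,0,0],[0,0,0],[0,0,0],[0,0,-7],[0,0,-7]],"fingers":[0,0,0,0,0]}'
for i in 1 2 3; do python3 -m creep '{"linear":[[0,0,0],[0,0,0],[0,0,0],[0,0,0],[0,0,0]],"angular":[[0,0,-7.1],[0,0,-7.1],[0,0,-7.1],[0,0,-7.1],[0,0,-7.1]],"fingers":[0,0,0,0,0]}'|head -3; done
python3 -m creep '{"linear":[[0,0,0],[0,0,0]],"angular":[[0,0,0],[0,0,0]],"fingers":[0,0]}' | head -1
python3 go.py .4836 -.3441 .18 112.3; python3 keym.py
```

```text
clock: 20.42
tool_pos: [0.5307, -0.048, 0.2865]
tool_rot: [3.14, 0.006, -0.221]
ft_force: [1.3, -0.0, -1.8]
finger_gap: 0.227
finger_force: 30.0
clock: 20.83
tool_pos: [0.4994, -0.2343, 0.2865]
tool_rot: [3.141, 0.003, -0.221]
ft_force: [0.5, -0.4, -2.5]
finger_gap: 0.228
finger_force: 30.0
clock: 21.25
tool_pos: [0.4798, -0.346, 0.2856]
tool_rot: [-3.14, 0.004, 0.025]
ft_force: [0.7, 1.1, -2.1]
finger_gap: 0.224
finger_force: 30.0
clock: 21.67
tool_pos: [0.4809, -0.3436, 0.2861]
tool_rot: [-3.138, 0.002, 0.649]
clock: 22.08
tool_pos: [0.4809, -0.3435, 0.2861]
tool_rot: [-3.138, -0.0, 1.269]
clock: 22.5
tool_pos: [0.4809, -0.3436, 0.2861]
tool_rot: [-3.139, -0.002, 1.888]
clock: 22.67
t 22.67 pos [ 0.4815 -0.3437  0.2862] rot [-1.799e+02 -1.000e-01  1.077e+02] gap 0.227 F [-0.  -0.6 -3.4] M [-0.01 -0.13  0.02] q [-0.75  0.1   1.49 -0.    1.56 -1.06]
lin cm [-0.12  0.21 10.62] rows 2.6
rotvec [-0.1  -0.08 -4.59]
scene bar 340 ((-12.381221771240234, -0.763946533203125), (70.01204681396484, 18.227506637573242), 1.2387357950210571) x range [-46.16964371  20.60919281] y [-9.70595156 -1.21062991  7.76890499] z [-64.33913125 -60.68666194 -44.83840749]
scene -40 27 x [-11.8  -9.9  -8. ] y [-17.8 -11.1  16.6]
scene 20 21 x [-9.6 -7.3 -5.1] y [-7.5 -0.5  5.1]
scene 30 28 x [-8.9 -6.8  1.4] y [-9.3 -1.4  7.2]
scene 40 33 x [-9.6 -7.9 -5.1] y [-8.2 -0.9  8.4]
scene 50 28 x [-9.9 -8.3 -6.8] y [-8.5 -1.   8. ]
scene 60 13 x [-9.  -7.7  0.8] y [-9.   0.6  7.2]
```

```bash

python3 -m creep '{"linear":[[-0.12,0.2,3],[0,0,3.5],[0,0,2],[0,0,0.5],[0,0,0]],"angular":[[0,0,-4.6],[0,0,0],[0,0,0],[0,0,0],[0,0,0]],"fingers":[0,0,0,0,0]}'
python3 -m creep '{"linear":[[0,0,0],[0,0,0]],"angular":[[0,0,0],[0,0,0]],"fingers":[0,0]}'|head -1
python3 go.py .4836 -.3441 .14 112.3
```

```text
clock: 23.18
tool_pos: [0.4834, -0.3433, 0.1943]
tool_rot: [-3.139, -0.004, 1.964]
ft_force: [-1.0, -0.6, -2.2]
finger_gap: 0.223
finger_force: 30.0
clock: 23.35
t 23.35 pos [ 0.4857 -0.3453  0.1991] rot [179.9   0.2 112.6] gap 0.227 F [-0.6 -0.1 -2.5] M [-0.02 -0.12 -0.04] q [-0.75  0.14  1.6  -0.    1.4  -1.14]
lin cm [ 0.22 -0.16  5.9 ] rows 1.4
rotvec [0.09 0.2  0.32]
```

```bash

python3 -m creep '{"linear":[[0,0,2],[0,0,2],[0,0,1],[0,0,0.5],[0,0,0]],"angular":[[0,0,0],[0,0,0],[0,0,0],[0,0,0],[0,0,0]],"fingers":[0,0,0,0,0]}'|head -1
python3 -m creep '{"linear":[[0,0,0],[0,0,0],[0,0,0],[0,0,0],[0,0,0]],"angular":[[0,0,0],[0,0,0],[0,0,0],[0,0,0],[0,0,0]],"fingers":[0,0,0,0,0]}'|head -1
python3 go.py .4836 -.3441 .12 112.3
```

```text
clock: 23.77
clock: 24.18
t 24.18 pos [ 0.485  -0.3446  0.1422] rot [1.800e+02 1.000e-01 1.127e+02] gap 0.227 F [ 0.5  0.3 -2.6] M [-0.02 -0.17  0.04] q [-0.75  0.19  1.66  0.    1.3  -1.15]
lin cm [ 0.1  -0.11  2.22] rows 0.5
rotvec [0.03 0.06 0.37]
```

```bash

python3 -m creep '{"linear":[[0.1,-0.11,0],[0,0,0.7],[0,0,0.7],[0,0,0.7],[0,0,0]],"angular":[[0,0,0.3],[0,0,0],[0,0,0],[0,0,0],[0,0,0]],"fingers":[0,0,0,0,0]}'|head -1
python3 go.py .4836 -.3441 .0825 112.3
python3 -m creep '{"linear":[[0,0,0.7],[0,0,0.7],[0,0,0.7],[0,0,0.7],[0,0,0]],"angular":[[0,0,0],[0,0,0],[0,0,0],[0,0,0],[0,0,0]],"fingers":[0,0,0,0,0]}'|head -1
python3 go.py .4836 -.3441 .0825 112.3
```

```text
clock: 24.6
t 24.6 pos [ 0.4823 -0.343   0.1179] rot [-1.799e+02 -1.000e-01  1.124e+02] gap 0.228 F [-0.2 -1.8 -4.5] M [-0.34 -0.3   0.03] q [-0.75  0.21  1.68 -0.    1.25 -1.14]
lin cm [-0.16  0.08  3.54] rows 0.9
rotvec [-0.08 -0.15  0.07]
clock: 25.02
t 25.02 pos [ 0.4824 -0.343   0.0902] rot [-1.799e+02 -1.000e-01  1.124e+02] gap 0.232 F [-0.3 -0.8 -3.6] M [-0.31 -0.25 -0.02] q [-0.75  0.24  1.71 -0.    1.2  -1.14]
lin cm [-0.14  0.07  0.77] rows 0.2
rotvec [-0.07 -0.14  0.07]
```

```bash

python3 -m creep '{"linear":[[0,0,0.5],[0,0,0.3],[0,0,0],[0,0,0]],"angular":[[0,0,0],[0,0,0],[0,0,0],[0,0,0]],"fingers":[0,0,0,0]}'|head -1
python3 go.py .4836 -.3441 .0825 112.3
python3 -m creep '{"linear":[[0,0,0],[0,0,0],[0,0,0],[0,0,0],[0,0,0]],"angular":[[0,0,0],[0,0,0],[0,0,0],[0,0,0],[0,0,0]],"fingers":[60,100,100,100,100]}'
python3 -m creep '{"linear":[[0,0,0],[0,0,0],[0,0,-4],[0,0,-4],[0,0,-4]],"angular":[[0,0,0],[0,0,0],[0,0,0],[0,0,0],[0,0,0]],"fingers":[100,100,100,100,100]}'
python3 -m creep '{"linear":[[0,0,-4],[0,0,-4],[0,0,-4],[0,0,-4],[0,0,0]],"angular":[[0,0,0],[0,0,0],[0,0,0],[0,0,0],[0,0,0]],"fingers":[50,50,50,50,50]}'
python3 - <<'E'
from h import *
for n in('scene','top'):
    p,d=imaging.camera(n); I=p.astype(int); m=(I[...,0]>110)&(I[...,1]<85); P=cloud(n,m,d); Q=P[(np.hypot(P[:,0]-.484,P[:,1]+.344)<.06)&(P[:,2]>.1)&(P[:,2]<.2)]
    if len(Q)>20: print(n,len(Q),cv2.minAreaRect((Q[:,:2]*1000).astype(np.float32)),np.percentile(Q[:,2],[5,50,95]))
    for l in('key_tip','key_grip','lid_handle','nut_socket'): print(n,l,[(round(q['score'],2),np.round(q['position'],3).tolist()) for q in place_of(n,l)[:3]])
p,d=imaging.camera('scene'); c=p[215:265,320:388,::-1]; e=p[310:400,250:372,::-1]
cv2.imwrite('pics/chk.png',np.hstack([cv2.resize(c,(400,294),interpolation=cv2.INTER_CUBIC),cv2.resize(e,(398,294),interpolation=cv2.INTER_CUBIC)]))
E
python3 lid.py|head -6
```

```text
clock: 25.35
t 25.35 pos [ 0.4832 -0.3437  0.0843] rot [-180.    -0.   112.4] gap 0.226 F [-0.3  0.6 -2.9] M [-0.01 -0.08 -0.02] q [-0.75  0.24  1.71  0.    1.19 -1.14]
lin cm [-0.06  0.02  0.18] rows 0.0
rotvec [-0.01 -0.02  0.07]
clock: 25.77
tool_pos: [0.4835, -0.3441, 0.085]
tool_rot: [3.141, 0.001, 1.961]
ft_force: [0.9, -0.2, -0.3]
finger_gap: 0.522
finger_force: 0.0
clock: 26.18
tool_pos: [0.4826, -0.3432, 0.205]
tool_rot: [-3.141, -0.002, 1.961]
ft_force: [1.2, -0.6, -0.5]
finger_gap: 0.903
finger_force: 0.0
clock: 26.6
tool_pos: [0.4854, -0.3457, 0.3753]
tool_rot: [3.135, 0.014, 1.961]
ft_force: [0.1, -0.6, 1.9]
finger_gap: 0.697
finger_force: 0.0
scene 384 ((482.7607727050781, -344.6901550292969), (19.360279083251953, 87.431396484375), 22.214176177978516) [0.13163179 0.14328136 0.14753514]
scene key_tip [(0.94, [0.482, -0.342, 0.016]), (0.93, [0.203, -0.372, 0.001])]
scene key_grip [(0.97, [0.481, -0.342, 0.134]), (0.97, [0.203, -0.367, 0.154])]
scene lid_handle [(0.55, [0.692, -0.079, 0.308])]
scene nut_socket [(0.69, [0.487, -0.345, -0.001]), (0.56, [0.536, -0.045, 0.097]), (0.4, [0.531, -0.048, 0.12])]
top 142 ((480.26177978515625, -333.2527770996094), (17.770803451538086, 71.88420867919922), 25.160585403442383) [0.14063525 0.14470827 0.1493683 ]
top key_tip []
top key_grip [(0.76, [0.483, -0.342, 0.133]), (0.49, [0.199, -0.374, 0.154])]
top lid_handle [(0.74, [0.691, -0.077, 0.303])]
top nut_socket [(0.81, [0.534, -0.049, 0.115])]
scene 1381
 z 0.04 103 a pct 5,25,50,75,95 [ 8. 10. 12. 14. 17.]
 z 0.06999999999999999 120 a pct 5,25,50,75,95 [17. 19. 22. 23. 27.]
 z 0.09999999999999999 156 a pct 5,25,50,75,95 [28. 30. 32. 34. 37.]
 z 0.13 180 a pct 5,25,50,75,95 [38. 41. 43. 45. 48.]
 z 0.15000000000000002 607 a pct 5,25,50,75,95 [47. 52. 58. 64. 69.]
```

View pics/chk.png

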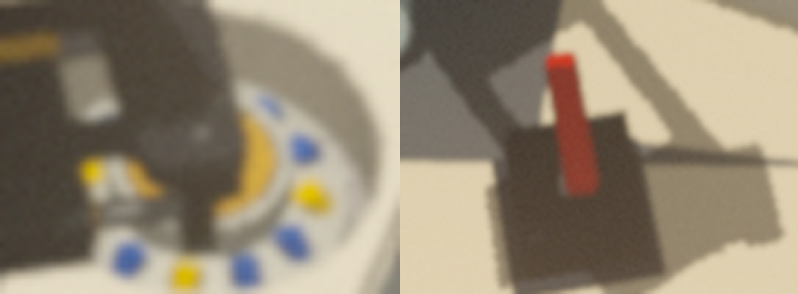

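Right half: the key stands home in its holder at (572,130), with the bar at the same height as at the start. On the left the arm hides the nut. The lid is now fully open at about 1.9 rad. Next I turn the tool so the fingers close along the hinge axis (yaw -10.75) and go over the tab.

```bash

for i in 1 2 3; do python3 -m creep '{"linear":[[0,0,0],[0,0,0],[0,0,0],[0,0,0],[0,0,0]],"angular":[[0,0,7.1],[0,0,7.1],[0,0,7.1],[0,0,7.1],[0,0,7.1]],"fingers":[80,80,80,80,80]}'|head -1; done
python3 -m creep '{"linear":[[0,0,0],[0,0,0],[0,0,0],[1.68,-3.36,0],[1.68,-3.36,0]],"angular":[[0,0,7.1],[0,0,7.1],[0,0,2.5],[0,0,0],[0,0,0]],"fingers":[80,80,80,80,80]}'
python3 -m creep '{"linear":[[1.68,-3.36,0],[1.68,-3.36,0],[1.68,-3.36,0],[1.68,-3.36,0],[1.68,-3.36,0]],"angular":[[0,0,0],[0,0,0],[0,0,0],[0,0,0],[0,0,0]],"fingers":[80,80,80,80,80]}'
python3 -m creep '{"linear":[[0,0,0],[0,0,0],[0,0,0]],"angular":[[0,0,0],[0,0,0],[0,0,0]],"fingers":[80,80,80]}'|head -1
python3 go.py .689 -.076 .262 -10.75
cat > tab.py <<'E'
from h import *
for n in('scene','top'):
    p,d=imaging.camera(n); I=p.astype(int); m=(I[...,2]-I[...,0]>25); P=cloud(n,m,d); Q=P[(np.hypot(P[:,0]-.689,P[:,1]+.076)<.06)&(P[:,2]>.2)]
    print(n,len(Q),Q.mean(0) if len(Q) else '', cv2.minAreaRect((Q[:,:2]*1000).astype(np.float32)) if len(Q)>9 else '',[np.round(q['position'],3) for q in place_of(n,'lid_handle')[:1]])
E
python3 tab.py
```

```text
clock: 27.67
clock: 28.08
clock: 28.5
clock: 28.92
tool_pos: [0.5285, -0.285, 0.3644]
tool_rot: [3.141, 0.0, -0.194]
ft_force: [0.5, -0.3, 0.5]
finger_gap: 0.8
finger_force: 0.0
clock: 29.33
tool_pos: [0.6439, -0.1332, 0.3646]
tool_rot: [3.142, -0.0, -0.189]
ft_force: [0.5, -1.1, -0.5]
finger_gap: 0.797
finger_force: 0.0
clock: 29.58
t 29.58 pos [ 0.6428 -0.1351  0.3642] rot [180.    0.  -10.8] gap 0.799 F [-0.4 -1.   1. ] M [ 0.05  0.05 -0.06] q [-0.33  0.25  1.17 -0.    1.72  1.43]
lin cm [ 3.44 -6.67 10.22] rows 3.1
rotvec [ 0.03  0.04 -0.05]
scene 156 [ 0.68488411 -0.08732973  0.31698927] ((688.619140625, -82.98638916015625), (38.94850158691406, 19.596895217895508), 55.76936340332031) [array([ 0.687, -0.076,  0.307])]
top 10 [ 0.6748849  -0.06374728  0.29490144] ((674.68603515625, -63.67874526977539), (4.378378391265869, 8.738068580627441), 20.14054298400879) [array([ 0.69 , -0.072,  0.307])]
```

```bash

python3 -m creep '{"linear":[[1.7,-3.33,0],[1.7,-3.33,0],[0,0,0],[0,0,2],[0,0,2]],"angular":[[0,0,0],[0,0,0],[0,0,0],[0,0,0],[0,0,0]],"fingers":[80,80,80,80,80]}'|head -2
python3 -m creep '{"linear":[[0,0,2],[0,0,2],[0,0,1],[0,0,0.8],[0,0,0]],"angular":[[0,0,0],[0,0,0],[0,0,0],[0,0,0],[0,0,0]],"fingers":[80,80,80,80,80]}'
python3 -m creep '{"linear":[[0,0,0],[0,0,0]],"angular":[[0,0,0],[0,0,0]],"fingers":[80,80]}'|head -1
python3 go.py .688 -.076 .262 -10.75
python3 -m creep '{"linear":[[0,0,0],[0,0,0],[0,0,0],[0,0,0],[0,0,0]],"angular":[[0,0,0],[0,0,0],[0,0,0],[0,0,0],[0,0,0]],"fingers":[30,0,0,0,0]}'
python3 -m creep '{"linear":[[0,0,0],[0,0,0],[0,0,0]],"angular":[[0,0,0],[0,0,0],[0,0,0]],"fingers":[0,0,0]}'
python3 go.py .688 -.076 .262 -10.75
python3 -c "
import numpy as np
th=np.linspace(1.9,-.02,29); a=-19.4*np.cos(th)+.9*np.sin(th); z=19.4*np.sin(th)+.9*np.cos(th)
print([[round(float(x),2),0,round(float(-y),2)] for x,y in zip(np.diff(a),np.diff(z))])"
```

```text
clock: 30.2
tool_pos: [0.6897, -0.0766, 0.326]
clock: 30.62
tool_pos: [0.688, -0.0765, 0.2648]
tool_rot: [-3.142, 0.003, -0.19]
ft_force: [-0.0, -0.3, -1.2]
finger_gap: 0.801
finger_force: 0.0
clock: 30.78
t 30.78 pos [ 0.6896 -0.0763  0.2683] rot [ 1.80e+02 -1.00e-01 -1.09e+01] gap 0.799 F [-0.2 -0.6  1.2] M [ 0.03 -0.    0.03] q [-0.22  0.35  1.23  0.    1.56  1.54]
lin cm [-0.16  0.    0.63] rows 0.2
rotvec [ 0.   -0.15 -0.1 ]
clock: 31.2
tool_pos: [0.689, -0.0758, 0.2667]
tool_rot: [3.142, -0.0, -0.189]
ft_force: [0.1, 0.3, 0.2]
finger_gap: 0.506
finger_force: 0.0
clock: 31.45
tool_pos: [0.6888, -0.0765, 0.2666]
tool_rot: [3.141, -0.0, -0.189]
ft_force: [-0.6, -2.6, 0.8]
finger_gap: 0.457
finger_force: 30.0
t 31.45 pos [ 0.6888 -0.0765  0.2666] rot [179.9  -0.  -10.9] gap 0.457 F [-0.6 -2.6  0.8] M [-0.45  0.16  0.08] q [-0.22  0.35  1.23 -0.    1.56  1.54]
lin cm [-0.09 -0.04  0.46] rows 0.1
rotvec [ 0.05 -0.   -0.1 ]
[[-1.25, 0, -0.45], [-1.28, 0, -0.36], [-1.3, 0, -0.27], [-1.32, 0, -0.18], [-1.33, 0, -0.09], [-1.33, 0, 0.0], [-1.33, 0, 0.09], [-1.32, 0, 0.18], [-1.3, 0, 0.27], [-1.28, 0, 0.36], [-1.25, 0, 0.45], [-1.22, 0, 0.53], [-1.18, 0, 0.62], [-1.13, 0, 0.7], [-1.08, 0, 0.77], [-1.03, 0, 0.84], [-0.97, 0, 0.91], [-0.9, 0, 0.98], [-0.83, 0, 1.04], [-0.76, 0, 1.09], [-0.69, 0, 1.14], [-0.61, 0, 1.19], [-0.52, 0, 1.22], [-0.44, 0, 1.26], [-0.35, 0, 1.28], [-0.26, 0, 1.31], [-0.17, 0, 1.32], [-0.08, 0, 1.33]]
```

Tab gripped: gap 0.457 × 87 mm = 40 mm, and the hinge geometry gives 1.90 rad. I bring it down along the arc (radius 0.202 m) at about 0.8 rad/s, watching the forces.

```bash

python3 -m creep '{"linear":[[-1.3,0,-0.47],[-1.33,0,-0.38],[-1.35,0,-0.28],[-1.38,0,-0.19],[-1.39,0,-0.09]],"angular":[[0,0,0],[0,0,0],[0,0,0],[0,0,0],[0,0,0]],"fingers":[0,0,0,0,0]}'
python3 -m creep '{"linear":[[-1.39,0,0],[-1.39,0,0.09],[-1.38,0,0.19],[-1.35,0,0.28],[-1.33,0,0.38]],"angular":[[0,0,0],[0,0,0],[0,0,0],[0,0,0],[0,0,0]],"fingers":[0,0,0,0,0]}'
cat > th.py <<'E'
from h import *
s=r.read_state(); p=s['tool_pos']; a=(p[0]-.617)*.9825-(p[1]+.062)*.1865; z=p[2]+.05-.128
print('t',round(s['clock'],2),'r',round(np.hypot(a,z),4),'theta',round(np.arctan2(z,-a)-.0445,3),'F',np.round(s['ft_force'],1),'M',np.round(s['moment'],2),'gap',round(s['finger_gap'],3),'rot',np.round(np.degrees(s['tool_rot']),1),'a,z cm',round(a*100,2),round(z*100,2))
E
python3 th.py
```

```text
clock: 31.87
tool_pos: [0.6226, -0.0641, 0.2805]
tool_rot: [3.14, -0.002, -0.19]
ft_force: [1.7, -4.6, -2.8]
finger_gap: 0.458
finger_force: 30.0
clock: 32.28
tool_pos: [0.5555, -0.0515, 0.271]
tool_rot: [3.14, -0.002, -0.19]
ft_force: [2.9, -5.9, -3.6]
finger_gap: 0.46
finger_force: 30.0
t 32.28 r 0.2029 theta 1.214 F [ 2.9 -5.9 -3.6] M [-0.97 -0.67  0.09] gap 0.46 rot [ 1.799e+02 -1.000e-01 -1.090e+01] a,z cm -6.24 19.3
```

Forces are small and the radius is constant. I continue down.

```bash

python3 -m creep '{"linear":[[-1.3,0,0.47],[-1.27,0,0.55],[-1.23,0,0.64],[-1.18,0,0.73],[-1.13,0,0.8]],"angular":[[0,0,0],[0,0,0],[0,0,0],[0,0,0],[0,0,0]],"fingers":[0,0,0,0,0]}'
python3 th.py
python3 -m creep '{"linear":[[-1.07,0,0.88],[-1.01,0,0.95],[-0.94,0,1.02],[-0.87,0,1.08],[-0.79,0,1.14]],"angular":[[0,0,0],[0,0,0],[0,0,0],[0,0,0],[0,0,0]],"fingers":[0,0,0,0,0]}'
python3 th.py
```

```text
clock: 32.7
tool_pos: [0.4957, -0.0403, 0.2395]
tool_rot: [3.139, -0.003, -0.19]
ft_force: [3.7, -6.5, -1.6]
finger_gap: 0.457
finger_force: 30.0
t 32.7 r 0.2031 theta 0.875 F [ 3.7 -6.5 -1.6] M [-1.12 -0.7   0.07] gap 0.457 rot [179.9  -0.2 -10.9] a,z cm -12.32 16.15
clock: 33.12
tool_pos: [0.4497, -0.0316, 0.1889]
tool_rot: [3.139, -0.003, -0.189]
ft_force: [0.6, -7.7, -0.4]
finger_gap: 0.459
finger_force: 30.0
t 33.12 r 0.203 theta 0.534 F [ 0.6 -7.7 -0.4] M [-1.16 -0.49 -0.01] gap 0.459 rot [179.8  -0.2 -10.9] a,z cm -17.0 11.09
```

```bash

python3 -m creep '{"linear":[[-0.72,0,1.19],[-0.63,0,1.24],[-0.54,0,1.27],[-0.46,0,1.31],[-0.36,0,1.33]],"angular":[[0,0,0],[0,0,0],[0,0,0],[0,0,0],[0,0,0]],"fingers":[0,0,0,0,0]}'
python3 th.py
python3 -m creep '{"linear":[[-0.2,0,1.0],[-0.15,0,1.0],[-0.05,0,0.7],[0,0,0.4],[0,0,0]],"angular":[[0,0,0],[0,0,0],[0,0,0],[0,0,0],[0,0,0]],"fingers":[0,0,0,0,0]}'
python3 th.py
python3 -c "
from h import *
imaging.camera('scene'); print([np.round(q['position'],3) for q in place_of('scene','lid_handle')[:2]])"
```

```text
clock: 33.53
tool_pos: [0.4231, -0.0266, 0.1253]
tool_rot: [3.138, -0.002, -0.189]
ft_force: [1.3, -8.0, -0.0]
finger_gap: 0.457
finger_force: 30.0
t 33.53 r 0.2027 theta 0.191 F [ 1.3 -8.  -0. ] M [-1.37 -0.38  0.06] gap 0.457 rot [ 1.798e+02 -1.000e-01 -1.080e+01] a,z cm -19.71 4.73
clock: 33.95
tool_pos: [0.4182, -0.0257, 0.0934]
tool_rot: [3.139, 0.001, -0.189]
ft_force: [-2.7, -8.9, -0.7]
finger_gap: 0.46
finger_force: 30.0
t 33.95 r 0.2027 theta 0.032 F [-2.7 -8.9 -0.7] M [-1.35  0.24  0.08] gap 0.46 rot [179.8   0.  -10.8] a,z cm -20.21 1.54
[array([ 0.483, -0.344,  0.133]), array([ 0.429, -0.026,  0.144])]
```

Almost down. I push gently in 2 mm steps until the seat pushes back.

```bash

for i in 1 2 3 4; do python3 -m creep '{"linear":[[0,0,0.2],[0,0,0],[0,0,0]],"angular":[[0,0,0],[0,0,0],[0,0,0]],"fingers":[0,0,0]}'>/dev/null; python3 th.py; done
```

```text
t 34.3 r 0.2026 theta 0.025 F [-4.1 -7.9 -0.4] M [-1.31  0.36  0.02] gap 0.458 rot [ 1.798e+02  1.000e-01 -1.080e+01] a,z cm -20.21 1.4
t 34.55 r 0.2026 theta 0.014 F [-3.5 -7.8 -0.5] M [-1.32  0.41  0.03] gap 0.458 rot [ 1.798e+02  1.000e-01 -1.080e+01] a,z cm -20.23 1.19
t 34.8 r 0.2026 theta 0.009 F [-7.8 -7.7  7.9] M [-1.14  1.04  0.05] gap 0.454 rot [ 1.798e+02  1.000e-01 -1.080e+01] a,z cm -20.23 1.08
t 35.05 r 0.2025 theta 0.008 F [-15.   -5.4  21.2] M [-0.98  2.36 -0.05] gap 0.457 rot [ 1.798e+02  1.000e-01 -1.080e+01] a,z cm -20.22 1.05
```

It is seated: the seat pushes back with 21 N. I relieve the load, release and rise.

```bash

python3 -m creep '{"linear":[[0,0,-0.25],[0,0,0],[0,0,0],[0,0,0],[0,0,0]],"angular":[[0,0,0],[0,0,0],[0,0,0],[0,0,0],[0,0,0]],"fingers":[0,0,70,90,90]}'
python3 -m creep '{"linear":[[0,0,0],[0,0,0],[0,0,0],[0,0,0],[0,0,0]],"angular":[[0,0,0],[0,0,0],[0,0,0],[0,0,0],[0,0,0]],"fingers":[90,90,90,90,90]}'
python3 -m creep '{"linear":[[0,0,-2],[0,0,-3],[0,0,-4],[0,0,-4],[0,0,-4]],"angular":[[0,0,0],[0,0,0],[0,0,0],[0,0,0],[0,0,0]],"fingers":[90,90,90,90,90]}'
python3 -m creep '{"linear":[[0,4,0],[0,4,0],[0,4,0],[0,4,0],[0,0,0]],"angular":[[0,0,0],[0,0,0],[0,0,0],[0,0,0],[0,0,0]],"fingers":[90,90,90,90,90]}'
python3 - <<'E'
from h import *
for n in('scene','top'):
    p,d=imaging.camera(n); P=cloud(n,np.ones(d.shape,bool),d); Q=P-np.array([.617,-.062,.128]); a=Q@[.9825,-.1865,0]; b=Q@[.1865,.9825,0]
    k=(a>-.16)&(a<-.02)&(abs(b)<.09)&(abs(Q[:,2])<.06); f=np.polyfit(a[k],Q[k,2],1); print(n,k.sum(),'lid top slope,z at hinge',f)
    for l in('lid_handle','key_tip','flask','amber_bottle','beaker','mortar','jar','cylinder'): print(n,l,[np.round(q['position'],3).tolist() for q in place_of(n,l)[:2]])
    if n=='scene': cv2.imwrite('pics/end.png',p[:,:,::-1])
E
```

```text
clock: 35.47
tool_pos: [0.4191, -0.0239, 0.0888]
tool_rot: [-3.141, -0.001, -0.189]
ft_force: [0.1, 0.1, -0.4]
finger_gap: 0.604
finger_force: 0.0
clock: 35.88
tool_pos: [0.4189, -0.0241, 0.0887]
tool_rot: [-3.142, 0.0, -0.189]
ft_force: [0.7, -0.0, 0.5]
finger_gap: 0.88
finger_force: 0.0
clock: 36.3
tool_pos: [0.4184, -0.024, 0.2603]
tool_rot: [-3.141, 0.0, -0.189]
ft_force: [0.5, -0.1, -0.1]
finger_gap: 0.898
finger_force: 0.0
clock: 36.72
tool_pos: [0.3872, -0.1873, 0.2587]
tool_rot: [3.138, 0.0, -0.196]
ft_force: [-0.5, 0.3, 0.1]
finger_gap: 0.901
finger_force: 0.0
scene 3879 lid top slope,z at hinge [0.00020726 0.01797815]
scene lid_handle [[0.43, -0.027, 0.136], [0.541, -0.493, 0.0]]
scene key_tip [[0.202, -0.373, -0.0], [0.485, -0.341, 0.018]]
scene flask [[0.678, -0.318, 0.002], [0.484, -0.342, 0.019]]
scene amber_bottle [[0.666, 0.339, -0.003], [0.487, -0.345, 0.016]]
scene beaker [[0.312, -0.239, 0.003]]
scene mortar [[0.322, 0.265, -0.0], [0.676, -0.318, -0.001]]
scene jar [[0.555, 0.508, -0.001]]
scene cylinder [[0.542, -0.493, -0.002]]
top 4015 lid top slope,z at hinge [0.00144486 0.01890829]
top lid_handle [[0.429, -0.022, 0.135]]
top key_tip [[0.204, -0.372, 0.0], [0.488, 0.301, -0.002]]
top flask [[0.675, -0.322, -0.004]]
top amber_bottle [[0.663, 0.34, 0.001], [0.43, -0.026, 0.133]]
top beaker [[0.311, -0.239, 0.0]]
top mortar [[0.326, 0.263, -0.0], [0.49, 0.304, -0.002]]
top jar [[0.557, 0.503, 0.002]]
top cylinder [[0.541, -0.49, 0.001]]
```

View pics/end.png

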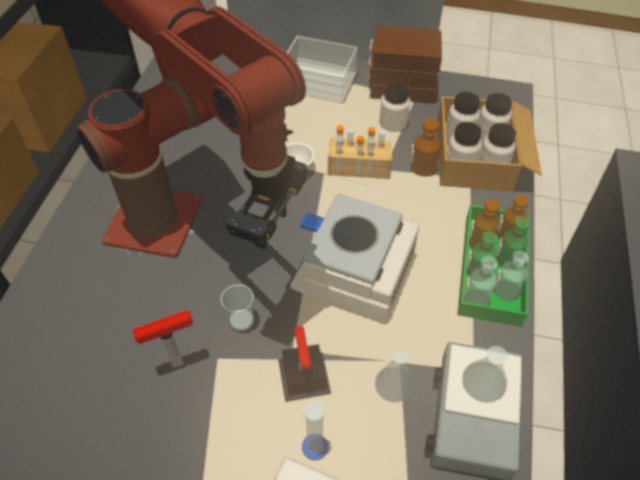

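The lid lies flat (slope about 0) around (355,235), the key is home at (302,348), and everything else stands where it was. I hand in.

```bash
python3 -c "
from rig import r
print(r.sign_off())"
```

```text
the job is handed in; nothing more can be done
None
```

The job is handed in, with no verdict returned: the nut was turned to its hard stop (felt as a rise in torque; the nut itself was hidden afterwards), the key is back upright and fully down in its holder, the lid was lowered under control onto its seat, and the glassware still stands where it was.

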